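# Set up a rinsed test panel for air drying

## Task

Take the rinsed blue test panel from the draining rack, stand it upright on its short thin edge in the slot of the drying stand, fully down, and let go of it. Then take the crank handle of the air valve's red hand wheel, turn it clockwise until the valve comes to its stop, and from there back it off counter-clockwise exactly two full turns. Finish while still holding the handle there, and leave everything else on the bench where it is.

Things in the scene. Friction and masses are not known exactly. Their poses are not given: they have to be found in the camera images.
- panel: flat panel 60 x 110 x 8 mm, about 120 g, aluminium, one face blue. Origin: middle of one short edge, the lower one in the rack. x: out of the blue face; y: along the width; z: along the length. It leans on the rack 40 degrees from upright, upper edge toward the robot, blue face up and away; the upper 45 mm are free all round, to be pinched through the thickness by a tool tilted along the panel
- panel_mid (a point): the middle of the panel: 55 mm from both short edges, half way through the thickness; axes as the panel's
- drain_rack: white drip tray, 150 x 120 x 14 mm, fixed, with a steel wire easel: two sloping 6 mm wires, 48 mm apart across the panel, with upturned ends, carry the panel's lower 64 mm; highest point 84 mm above the bench. Origin: centre of the underside; the panel's upper edge (about 120 mm above the bench) points to its -x
- drying_stand: base plate 180 (x) x 330 (y) x 10 mm, fixed; origin: centre of the underside. On its +y half a white slotted holder, on its -y half a brass valve with a red hand wheel. Toward -x, at x = -62 mm, a pipe (top 50 mm above the bench), a pressure gauge at y = -18 mm (top 103 mm) and a nozzle at y = 100 mm (top 88 mm, reaching to x = -30) that points along +x at the panel's place
- slot_floor (a point): centre of the floor of the slot, 18 mm above the bench, axes as the stand's. The slot is 10 mm wide (x), 66 mm long (y) and 20 mm deep, its mouth bevelled by 4 mm; its white block is 44 (x) x 92 (y) mm, its top 38 mm above the bench. The panel stands in it with its width along y, either face to the nozzle
- wheel_axis (a point): point on the vertical axis of the hand wheel, at the height of the middle of the crank handle, 136.5 mm above the bench. Wheel 106 mm across, top of the rim 109 mm above the bench; a steel spindle rises out of its hub as the valve opens, 3 mm a turn, its top at most 125 mm above the bench
- handle_mid (a point): middle of the black crank handle, 136.5 mm above the bench: an upright round sleeve 19 mm across (21 mm at its top collar), from 114 to 164 mm above the bench, 48 mm from the wheel's axis. It spins freely on its pin, so a gripper that holds it from above can go round the circle without turning
- crank_handle: the same black sleeve; origin: the centre of its lower end, 114 mm above the bench
- valve_wheel (a joint): angle of the hand wheel in rad, 0 at the closed stop, growing counter-clockwise seen from above (opening); 6.283 is one turn. It begins 0.3 to 1.2 turns open. It turns with a steady friction of about 0.12 N m (2.5 N at the handle) and stays where it is left.
- wash_bottle: white plastic wash bottle with red cap and bent spout, 199 mm tall, bystander; origin: centre of its underside
- label_tape: roll of green tape, 78 mm across, 19 mm tall, bystander; origin: centre of its underside
- tube50_1: capped tube, 34 mm across, 114 mm tall, standing behind the stand, bystander; origin: centre of its underside
Not all that is in view belongs to the job. Several things have the shape of the panel; the one meant has the colours described above.

How it is judged (in metres and radians):
On the way, in this order (a step that is already met when the one before it is completed fails the run):
1. the panel stands upright on a short edge on the floor of the slot, let go (angle between the z axis of panel and the z axis of drying_stand, either way round below 0.14 rad and horizontal distance between panel_mid and slot_floor below 0.013 m and z of panel_mid in the frame of slot_floor below 0.058 m and contact force between each of the arm, the fingers and panel below 0.3 N), for 0.2 s.
2. the valve is closed to its stop (value of joint valve_wheel below 0.08 rad), for 0.1 s.
At the end, for the whole second after the job is handed in: The wheel stands two turns (12.566 rad, within 0.26 rad) open from its stop, at rest; the fingers hold the crank handle (over 2 N, TCP within 40 mm of its middle); the panel stands untouched on a short edge on the slot floor, upright within 8 degrees, its middle within 13 mm of the slot's (all of step 1 and value of joint valve_wheel between 12.3 and 12.83 rad and contact force between the fingers and crank_handle above 2 N and distance between the grasp point and handle_mid below 0.04 m and velocity of joint valve_wheel between -0.3 and 0.3 rad/s); the arm keeps its last pose, push and grip.
It fails at once if a bystander is shifted by more than 30 mm (distance of any of wash_bottle, label_tape, tube50_1 from where it was at the start of the episode above 0.03 m).
It also fails if it takes over 72 s, if anything falls off the work surface, if the arm or the gripper's body presses on something with over 40 N, if the wrist force passes 120 N, or if a joint passes its speed limit or range.

## Robot

A 6-joint arm with a two-finger parallel gripper is mounted at the origin on a cart in front of the work surface, level with it; the furniture and walls round the work are solid. World frame = base frame: x ahead of the robot, y to its left, z up, the work surface at z = 0. Lengths are in mm, angles in rad, forces in N, time in s.
With the tool pointing down it reaches from about 275 to 1000 mm from the base axis. Payload 8.4 kg.
Tool frame: the origin (TCP) lies between the finger pads, 19 mm behind the fingertips; this is the grasp point; z points along the fingers, y is the line along which they close (so a half turn about z gives the same grasp; the last joint's range is limited). The gripper opens to 85 mm and grips with 20 to 120 N. Pads are 22 mm wide; open, the fingers measure 114 mm over their backs; the gripper's body (76 mm by 85 mm) begins 54 mm behind the grasp point. The pads swing forward as they close: fully open they stand 13 mm farther back than shut.
Start: joints at [1.128, 0.353, 1.633, -0, 1.155, -0.002], TCP at [266.663, 565.26, 249.981] pointing down, gripper open.
Joint ranges: [-2.63, 2.63], [-0.92, 2.1], [0.06, 2.66], [-1.3, 4.44], [0, 2.69], [-3.02, 3.02]. Speed limits (rad/s): [2.22, 2.22, 2.79, 3.14, 3.14, 3.14].

## Interface

Orientations are given as [roll, pitch, yaw] about the fixed x, y, z axes, in that order (R = Rz(yaw) Ry(pitch) Rx(roll)).
In Python, from rig import r gives the robot as it stands. The module is installed in compiled form; this text tells all that it offers.
- The arm moves only by the tool apply_moves, never from a script. Its argument "series" is text: rows parted by semicolons, each of 7 numbers parted by spaces: the shift along the tool's x, y, z in cm, then the turn, a rotation vector about the tool's x, y, z in rad, then the gripper's target within -1 to 1 (shut at 1, half-way at 0, fully open at -1). In form: tx ty tz rx ry rz fingers; .... A call has exactly 10 rows; each row shifts and turns the commanded pose from where the row before left it, along the tool's axes as they then stand; what a row does not reach is not made up. A row lasts 1/12 s, in which the tool goes at most 41.7 mm and 7.16 degrees, less where a joint would pass 70% of its speed; a pose out of reach is approached as far as the arm can. A call with a gripper value outside its range is refused whole. The fingers move at their own pace and stop on an object; "squeeze" is the grip in N (left out, the last holds). Time passes only in rows, so rows that do not move let the fingers close, or fill a call up. It gives the time, the measured TCP pose, the force and the opening at its end, in the units of the state.
- r.sense(): the state, without advancing time (a new reading comes with each control period).
- r.grab_frame(name): name is "scene" or "top"; returns the picture (400x640x3 uint8, blue, green, red); there is no depth.
- r.camera_info(name): a dict with "K" (3x3 intrinsics, pixels), "extrinsics" (4x4, takes a point from camera to world coordinates). Camera axes: x right, y down, z forward; pixel columns grow to the right and rows downward; lengths in mm; the calibration is good to about 2 mm. A picture is of the moment at which its call begins. camera_info takes no time and is no camera call.
- r.sign_off(): hands the job in, once; it reports no verdict.
The state is a dict: "clock": time; "qpos": joint angles; "qvel": joint speeds; "joint_efforts": joint torques, N m; "eef_pos": TCP position; "tcp_rot": TCP orientation; "contact_force": force on the tool from outside, world axes, zero at the start; "wrist_torque": the same for the moment, N m; "opening": opening from 0.0 (shut) to 1.0 (fully open).
Only numpy, scipy, OpenCV 4.12 (cv2) and the standard library are available. Lean on these libraries where they do the work, as an engineer would, in place of code of your own. Each camera call takes 0.05 s, during which the arm holds its last target. There are 200 camera calls.

## Working session

There is one attempt and no reset: what is moved stays moved. The work goes in short steps, Python scripts to look and compute and a tool call to move; the robot and the scene stay as the last step left them, time stands still between calls to the robot, and variables do not carry over. Pictures are saved under pics/ and viewed, on a budget of 10 in all, crops included, one or two more only if the job needs it, and the job is handed in when it is done.

Besides the shell and the picture viewer there is one more tool, called after "Request:" by a JSON object that holds its "method" and its "body". apply_moves: Moves the arm, as the interface text tells. Its arguments: {"type":"object","properties":{"series":{"type":"string"},"squeeze":{"type":"number"}},"required":["series"]}

```bash
mkdir -p pics; ls
python3 - <<'E'
from rig import r
import cv2,numpy as np
np.set_printoptions(precision=4,suppress=True)
for n in("scene","top"):
    cv2.imwrite(f"pics/{n}0.png",r.grab_frame(n)); c=r.camera_info(n); print(n,np.array(c["K"]),np.array(c["extrinsics"]))
print(r.sense())
E
```

```text
pics
scene [[508.7678   0.     318.3261]
 [  0.     508.7678 198.8219]
 [  0.       0.       1.    ]] [[  -0.6      -0.3843    0.7016 -751.7102]
 [  -0.7999    0.3009   -0.5192 1198.3025]
 [  -0.0116   -0.8728   -0.488  1015.676 ]
 [   0.        0.        0.        1.    ]]
top [[413.5798   0.     319.4366]
 [  0.     413.5798 197.3624]
 [  0.       0.       1.    ]] [[  -0.003    -0.9916    0.1296  357.7389]
 [  -1.        0.0024   -0.0048  222.5113]
 [   0.0045   -0.1296   -0.9916 1696.6215]
 [   0.        0.        0.        1.    ]]
{'clock': 0.1, 'qpos': array([ 1.1276,  0.3536,  1.6341, -0.    ,  1.1552, -0.0024]), 'qvel': array([ 0.0006,  0.0006, -0.    ,  0.0009, -0.0001,  0.0004]), 'joint_efforts': array([  0.0008, -60.6355, -34.2824,   0.0001,   0.0039,   0.    ]), 'eef_pos': array([266.4649, 564.8793, 249.3248]), 'tcp_rot': array([-3.1403,  0.    ,  2.7008]), 'contact_force': array([ 0.5153,  0.235 , -0.4321]), 'wrist_torque': array([-0.0557,  0.048 ,  0.0332]), 'opening': 0.9997478782974362}
```

View pics/scene0.png

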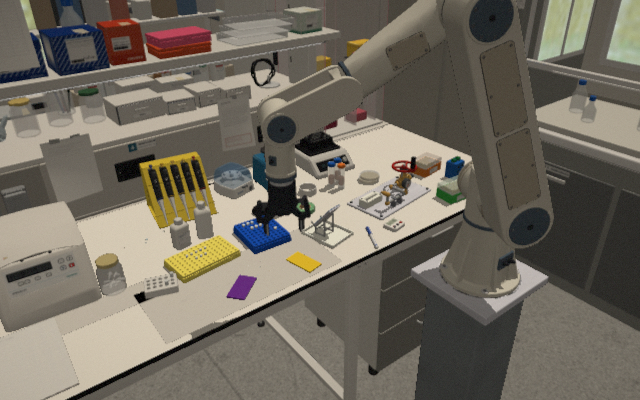

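View pics/top0.png

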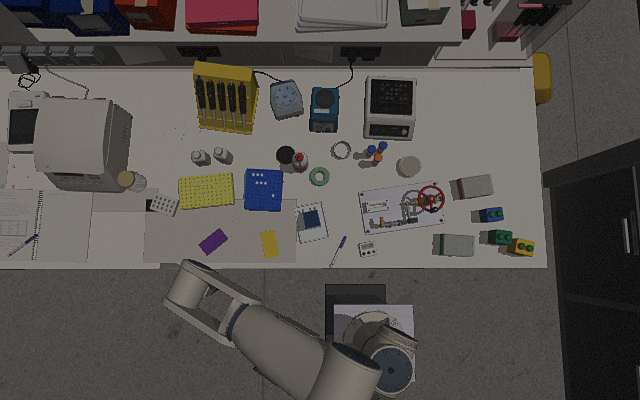

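The top view shows three panel-shaped things: purple at (213,242), yellow at (268,243), and dark blue at (311,218) on the white wire rack. The blue one on the rack fits the description. The stand is at about (401,207), with its slot block at (378,205) and the red wheel at (431,198). In the scene view the rack is at (325,228) and the stand at (390,193). Next I'll enlarge both areas to confirm.

Run:
```python
import cv2,numpy as np
t=cv2.imread("pics/top0.png")[170:250,290:450]; s=cv2.imread("pics/scene0.png")[150:250,295:455]
cv2.imwrite("pics/crop0.png",np.vstack([cv2.resize(t,(530,265),interpolation=cv2.INTER_CUBIC),cv2.resize(s,(530,331),interpolation=cv2.INTER_CUBIC)]))
```

```text
(no output)
```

View pics/crop0.png

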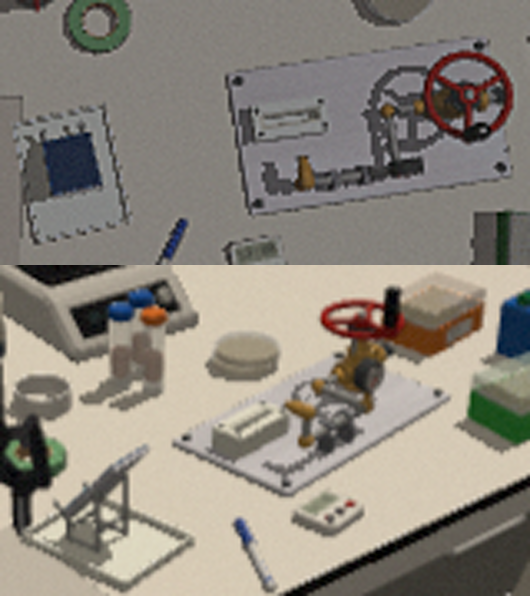

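The crop confirms it: the panel leaning on the wire easel at top px (312,219) has a dark blue face. The stand, block, wheel and handle (top px (434,210), scene px (413,164)) are also clear. Now I'll measure them.

```bash
cat > h.py <<'E'
import cv2,numpy as np
from rig import r
np.set_printoptions(precision=3,suppress=True)
C={n:(np.array(r.camera_info(n)["K"]),np.array(r.camera_info(n)["extrinsics"])) for n in("scene","top")}
def avg(n,k=6): return np.mean([r.grab_frame(n).astype(float) for _ in range(k)],0)
def ray(n,p):
    K,E=C[n]; d=E[:3,:3]@np.linalg.solve(K,[p[0],p[1],1.]); return E[:3,3],d/np.linalg.norm(d)
def onz(n,p,z):
    o,d=ray(n,p); return o+d*(z-o[2])/d[2]
def tri(pt,ps):
    A=np.zeros((3,3));b=np.zeros(3);R=[ray("top",pt),ray("scene",ps)]
    for o,d in R:
        M=np.eye(3)-np.outer(d,d);A+=M;b+=M@o
    X=np.linalg.solve(A,b); return X,[np.linalg.norm((np.eye(3)-np.outer(d,d))@(X-o)) for o,d in R]
def proj(n,X):
    K,E=C[n]; p=K@(E[:3,:3].T@(np.asarray(X,float)-E[:3,3])); return p[:2]/p[2]
def edge(g,a,b,w=3,sgn=0):
    """sub-pixel line through the strongest gradient near segment a-b: returns (point,dir)"""
    a,b=np.array(a,float),np.array(b,float);t=(b-a)/np.linalg.norm(b-a);n=np.array([-t[1],t[0]])
    L=np.linspace(.08,.92,40);o=np.arange(-w,w+.01,.1);P=[]
    for l in L:
        q=a+l*(b-a)+o[:,None]*n
        v=cv2.remap(g.astype(np.float32),q[:,0].astype(np.float32)[None],q[:,1].astype(np.float32)[None],cv2.INTER_LINEAR)[0]
        d=np.gradient(cv2.GaussianBlur(v[None],(0,0),5)[0]);d=d*sgn if sgn else abs(d)
        d=np.clip(d,0,None); P.append(q[d.argmax()])
    f=cv2.fitLine(np.float32(P),cv2.DIST_HUBER,0,.01,.01).ravel(); return f[2:],f[:2]
def cross(l,m):
    s=np.linalg.solve(np.c_[l[1],-m[1]],m[0]-l[0]); return l[0]+s[0]*l[1]
def quad(g,c,w=3,sgn=0):
    E=[edge(g,c[i],c[(i+1)%4],w,sgn) for i in range(4)]
    return np.array([cross(E[i-1],E[i]) for i in range(4)])
E
cat > m1.py <<'E'
from h import *
T=avg("top");S=avg("scene");np.savez("im0.npz",T=T,S=S)
cr=lambda u,v:(290+u/3.3125,170+v/3.3125)
cs=lambda u,v:(295+u/3.3125,150+(v-265)/3.3125)
g=T.mean(2)
def rect(nm,c,z):
    q=quad(g,c);W=np.array([onz("top",p,z) for p in q]);print(nm,q.ravel(),"\n",W,"sides",np.linalg.norm(W-np.roll(W,-1,0),axis=1),"mid",W.mean(0)); return W
rect("stand",[cr(228,73),cr(487,40),cr(513,178),cr(252,213)],10)
rect("block",[cr(254,106),cr(324,98),cr(329,130),cr(258,140)],38)
rect("tray",[cr(15,125),cr(103,107),cr(128,222),cr(37,243)],10)
# blue panel
B,G,R=T.transpose(2,0,1); m=((B-R>25)&(B<140)).astype(np.uint8);m[:195]=0;m[245:]=0;m[:,:295]=0;m[:,330:]=0
cn=max(cv2.findContours(m,0,1)[0],key=cv2.contourArea);print("blue",cv2.contourArea(cn),cv2.minAreaRect(cn),cv2.boundingRect(cn))
# red wheel
for n,I,box in(("top",T,(180,215,410,450)),("scene",S,(150,185,385,425))):
    B,G,R=I.transpose(2,0,1);m=((R-G>40)&(R-B>30)).astype(np.uint8);k=np.zeros_like(m);k[box[0]:box[1],box[2]:box[3]]=1;m*=k
    c=max(cv2.findContours(m,0,1)[0],key=cv2.contourArea);print(n,"wheel",cv2.fitEllipse(cv2.convexHull(c)))
    d=((I.max(2)<45)).astype(np.uint8)*k
    nn,_,st,ce=cv2.connectedComponentsWithStats(d)
    for i in range(1,nn):
        if st[i,4]>5:print("  dark",st[i],ce[i])
E
python3 m1.py
python3 - <<'E'
import numpy as np,cv2
d=np.load('im0.npz')
f=lambda I,a,b,c,e:cv2.resize(np.uint8(np.clip(I[a:b,c:e]*1.2,0,255)),(400,300),interpolation=cv2.INTER_CUBIC)
T,S=d['T'],d['S']
cv2.imwrite('pics/crop1.png',np.vstack([np.hstack([f(T,198,246,290,354-0),f(T,175,223,395,459)]),np.hstack([f(S,195,255,295,375),f(S,145,205,360,440)])]))
E
```

```text
stand [356.632 191.156 437.236 182.024 443.064 222.198 365.196 234.918] 
 [[ 603.622   60.916   10.   ]
 [ 641.039 -273.336   10.   ]
 [ 474.636 -290.539   10.   ]
 [ 423.717   28.706   10.   ]] sides [336.339 167.29  323.28  182.766] mid [ 535.753 -118.563   10.   ]
block [365.695 204.403 386.089 201.848 388.662 208.688 366.958 211.733] 
 [[545.41   27.78   38.   ]
 [555.598 -54.87   38.   ]
 [527.792 -64.594  38.   ]
 [515.686  23.208  38.   ]] sides [83.275 29.457 88.632 30.073] mid [536.121 -17.119  38.   ]
tray [295.749 207.851 320.337 203.004 326.982 236.416 298.579 243.673] 
 [[535.062 311.538  10.   ]
 [554.813 210.707  10.   ]
 [418.085 184.151  10.   ]
 [389.108 299.423  10.   ]] sides [102.748 139.284 118.858 146.456] mid [474.267 251.455  10.   ]
blue 199.0 ((311.01177978515625, 219.0529327392578), (16.161319732666016, 14.75127124786377), 77.47119140625) (303, 210, 17, 19)
top wheel ((431.0804748535156, 198.17755126953125), (25.419857025146484, 26.565574645996094), 131.0639190673828)
  dark [424 197   6   8  22] [426.773 200.182]
  dark [439 197   4   4  10] [440.8 198.6]
  dark [429 207   9   6  33] [432.97  209.727]
scene wheel ((408.5863342285156, 168.37042236328125), (14.933830261230469, 34.71211242675781), 106.96578979492188)
  dark [411 158   4  11  38] [412.579 162.947]
  dark [402 181   4   4  12] [403.25  182.667]
```

View pics/crop1.png

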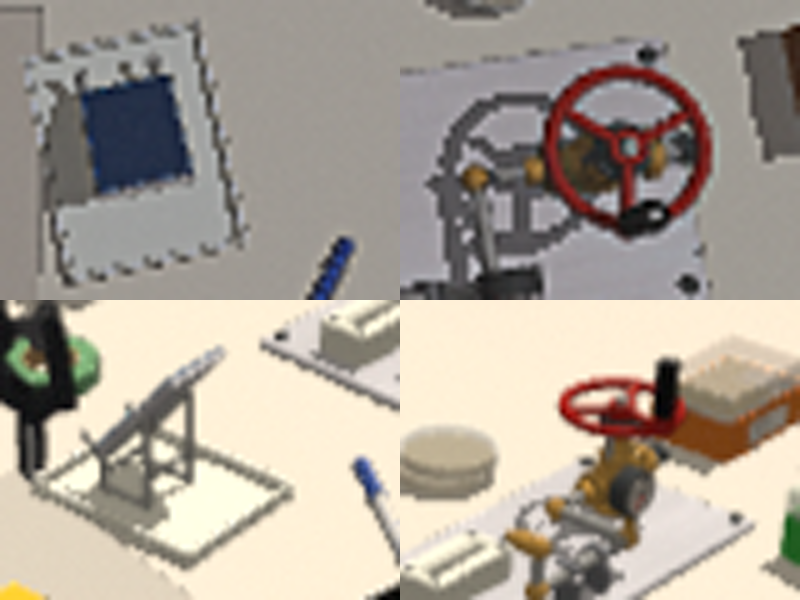

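The crop shows the panel's blue face at top px (303–320, 210–229), and the tray corners near (294.3,207.6), (321.5,201.5), (328.4,236.9) and (301.2,243.3). The handle is at top px (433,209.7) and scene px (412.6,163). I'll refine the edges from better seeds in both views.

```bash
cat > m2.py <<'E'
from h import *
d=np.load("im0.npz");T,S=d["T"],d["S"]
def rigid(W,lx,ly):  # corners order: (+x,+y),(+x,-y),(-x,-y),(-x,+y)
    M=np.array([[lx,ly],[lx,-ly],[-lx,-ly],[-lx,ly]])/2.;c=W[:,:2].mean(0)
    U,s,V=np.linalg.svd(M.T@(W[:,:2]-c));Rm=(U@V).T;e=W[:,:2]-c-M@Rm.T
    print("   center",c,"yaw",np.arctan2(Rm[1,0],Rm[0,0]),"res",np.linalg.norm(e,axis=1)); return c,Rm
def rect(nm,n,I,c,z,lx,ly,w=2.5):
    for _ in range(3): c=quad(I,c,w);w=2
    W=np.array([onz(n,p,z) for p in c]);print(nm,n,c.ravel());return rigid(W,lx,ly)
g=T.mean(2);h=S.mean(2)
c,Rm=rect("stand","top",g,[(358.5,192),(437.5,181.7),(445,223.7),(366,234.3)],10,180,330)
ini=[proj("scene",[*(c+Rm@v),10]) for v in np.array([[90,165],[90,-165],[-90,-165],[-90,165.]])];print(np.array(ini).ravel())
rect("stand","scene",h,ini,10,180,330,3)
for ch in range(3):
  rect("tray%d"%ch,"top",T[:,:,ch],[(294.3,207.6),(321.5,201.5),(328.4,236.9),(301.2,243.3)],14,150,120,2)
b=T[:,:,0]-T[:,:,2]
q=quad(T[:,:,2],[(303.1,212.7),(317.5,210.3),(320.7,226.5),(304.7,229.2)],2);print("panel",q.ravel())
q2=quad(b,[(303.1,212.7),(317.5,210.3),(320.7,226.5),(304.7,229.2)],2);print("panel b",q2.ravel())
print([onz("top",p,z) for p,z in zip(q,(41,41,125,125))])
print("handle",tri((432.97,209.73),(412.58,162.95)),"wheel",tri((431.08,198.18),(408.59,168.37)))
print("wheel@106",onz("top",(431.08,198.18),106),onz("scene",(408.59,168.37),106), "handle top@150",onz("top",(432.97,209.73),150))
E
python3 m2.py
```

```text
stand top [356.493 192.061 436.201 181.082 443.277 222.29  365.963 234.02 ]
   center [ 536.615 -118.383] yaw 0.14721944555297994 res [3.851 4.912 4.203 7.283]
[346.332 202.474 396.596 175.556 431.336 188.824 381.841 218.705]
stand scene [347.969 205.058 397.054 174.709 432.506 189.528 381.167 220.5  ]
   center [ 529.031 -115.295] yaw 0.16458504444305636 res [10.07  15.87   2.943  9.999]
tray0 top [294.815 208.025 320.188 202.766 326.966 236.465 299.84  243.631]
   center [474.048 251.234] yaw 0.19176155259875044 res [9.566 6.042 8.596 1.709]
tray1 top [295.005 208.    320.3   202.752 326.92  237.341 298.747 243.799]
   center [473.039 252.081] yaw 0.17152509117922193 res [9.995 5.426 6.5   0.407]
tray2 top [295.552 208.066 320.343 202.755 327.195 237.742 298.777 244.052]
   center [472.307 251.169] yaw 0.16791775044026724 res [11.01   6.226  5.747  1.048]
panel [302.182 212.147 316.512 209.338 320.594 225.388 305.043 228.817]
panel b [301.987 212.293 316.537 209.293 320.605 225.255 305.357 228.702]
[array([514.387, 283.987,  41.   ]), array([525.582, 226.391,  41.   ]), array([455.773, 210.814, 125.   ]), array([442.924, 269.861, 125.   ])]
handle (array([ 514.032, -214.733,  136.913]), [np.float64(1.1283282196297442), np.float64(1.1283282196295765)]) wheel (array([ 557.784, -228.546,   91.459]), [np.float64(7.983026524187571), np.float64(7.983026524187578)])
wheel@106 [ 561.405 -218.644  106.   ] [ 532.856 -212.938  106.   ] handle top@150 [ 511.955 -211.894  150.   ]
```

Run:
```python
import numpy as np,cv2
d=np.load('im0.npz');T,S=d['T'],d['S']
f=lambda I,a,b,c,e,s:cv2.resize(np.uint8(np.clip((I[a:b,c:e]-40)*1.5,0,255)),None,fx=s,fy=s,interpolation=cv2.INTER_NEAREST)
a=f(T,178,238,353,453,8)
b=f(T,198,248,290,333,8)
cv2.imwrite('pics/crop2.png',a); 
x=f(S,170,224,340,440,8);cv2.imwrite('pics/crop3.png',x)
```

```text
(no output)
```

View pics/crop2.png

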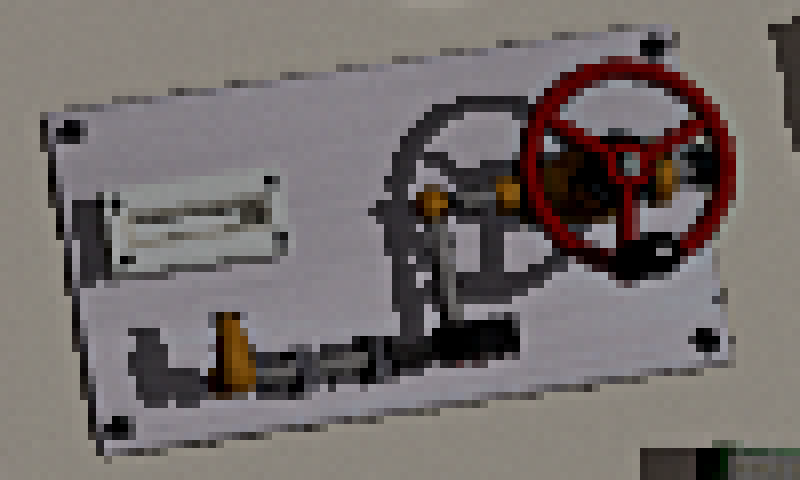

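View pics/crop3.png

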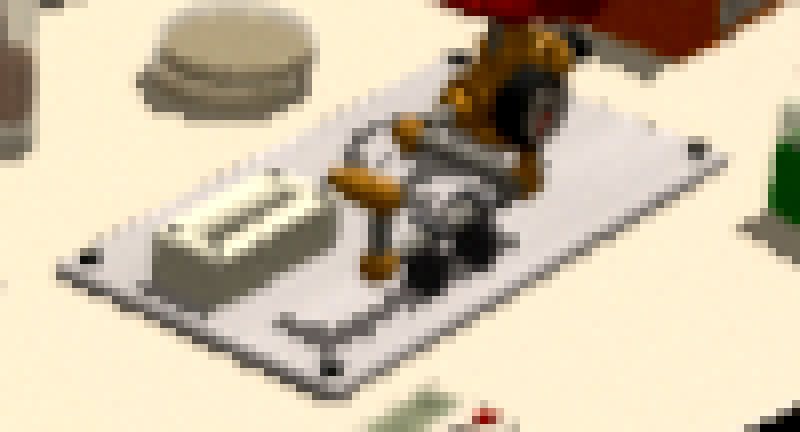

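The nearest-neighbour crops show four dark plate screws. In the top crop they are at (70,130), (654,44), (705,340) and (119,427). In the scene crop they are at (90,258), (458,58), (697,148) and (332,370). The slot mouth is centred near top crop (200,215) and scene crop (250,216). I'll locate the screws by centroid and combine the two views.

```bash
cat > m3.py <<'E'
from h import *
from m2 import rigid
T,S=np.load("im0.npz")["T"],np.load("im0.npz")["S"]
def cen(I,p,rad=2.6):
    g=I.mean(2);p=np.array(p,float)
    Y,X=np.mgrid[:g.shape[0],:g.shape[1]]
    for _ in range(5):
        k=np.hypot(X-p[0],Y-p[1])<rad;w=np.clip(np.percentile(g[k],70)*.85-g,0,None)*k
        p=np.array([(w*X).sum(),(w*Y).sum()])/w.sum()
    return p
t=[cen(T,(352.5+u/8,177.5+v/8)) for u,v in((70,130),(654,44),(705,340),(119,427))]
s=[cen(S,(339.5+u/8,169.5+v/8)) for u,v in((90,258),(458,58),(697,148),(332,370))]
print(np.array(t).ravel(),np.array(s).ravel())
for a,b in zip(t,s): print(tri(a,b),onz("top",a,11)[:2],onz("scene",b,11)[:2])
for n,q in(("top",t),("scene",s)):
    W=np.array([onz(n,p,11) for p in q]);print(n,np.linalg.norm(W-np.roll(W,-1,0),axis=1));c,R=rigid(W,154,304)
    print("slot y0 +100:",c+R@[0,82],c+R@[0,100], "wheel in stand", R.T@(np.array([561.4,-218.6])-c))
st=(352.5+200/8,177.5+215/8);ss=(339.5+250/8,169.5+216/8)
print("slot mouth",tri(st,ss),onz("top",st,38),onz("scene",ss,38))
bt=[onz("top",(352.5+u/8,177.5+v/8),38) for u,v in((103,190),(280,172),(288,250),(112,272))];print("block",rigid(np.array(bt),44,92))
for u,v in((117,201),(271,181),(282,237),(126,260)): pass
bs=[cen(T,(352.5+u/8,177.5+v/8),1.5) for u,v in((117,201),(271,181),(282,237),(126,260))]
W=np.array([onz("top",p,38) for p in bs]);print("blockscrews",W[:,:2].ravel(),rigid(W,30,80))
E
python3 m3.py | sed '/^ *center.*res.*e+/d' | tail -22
```

```text
panel b [301.987 212.293 316.537 209.293 320.605 225.255 305.357 228.702]
[array([514.387, 283.987,  41.   ]), array([525.582, 226.391,  41.   ]), array([455.773, 210.814, 125.   ]), array([442.924, 269.861, 125.   ])]
handle (array([ 514.032, -214.733,  136.913]), [np.float64(1.1283282196297442), np.float64(1.1283282196295765)]) wheel (array([ 557.784, -228.546,   91.459]), [np.float64(7.983026524187571), np.float64(7.983026524187578)])
wheel@106 [ 561.405 -218.644  106.   ] [ 532.856 -212.938  106.   ] handle top@150 [ 511.955 -211.894  150.   ]
[361.28  194.01  433.962 184.062 440.728 220.062 367.193 231.101] [350.729 201.775 398.72  178.376 426.641 188.316 380.742 215.624]
(array([591.776,  42.58 ,  12.101]), [np.float64(0.5584086420098556), np.float64(0.55840864200983)]) [591.562  42.042] [593.625  41.727]
(array([ 632.222, -262.073,    5.062]), [np.float64(1.6463262183441445), np.float64(1.6463262183442295)]) [ 632.367 -259.152] [ 623.167 -254.885]
(array([ 483.733, -280.114,   12.292]), [np.float64(0.7303747471356434), np.float64(0.7303747471356058)]) [ 483.324 -281.04 ] [ 485
[... 443 characters left out ...]
4497598468 res [1.288 9.89  6.635 2.145]
slot y0 +100: [525.248 -37.159] [522.901 -19.313] wheel in stand [  12.184 -102.606]
slot mouth (array([545.567, -20.615,  34.777]), [np.float64(0.30609854645410883), np.float64(0.3060985464541579)]) [545.407 -19.916  38.   ] [541.113 -16.849  38.   ]
   center [542.4   -17.725] yaw 0.10604460531917015 res [1.898 1.978 2.846 1.174]
block (array([542.4  , -17.725]), array([[ 0.994, -0.106],
       [ 0.106,  0.994]]))
   center [542.385 -19.258] yaw 0.15417401997034996 res [0.88  0.754 0.146 1.425]
blockscrews [550.197  22.423 563.028 -55.798 533.632 -60.961 522.683  17.304] (array([542.385, -19.258]), array([[ 0.988, -0.154],
       [ 0.154,  0.988]]))
```

Run:
```python
from h import *
S=np.load("im0.npz")["S"]
c,s=np.cos(.205),np.sin(.205)
for P in([442.9,269.9,125],[455.8,210.8,125],[449.3,240.3,125],[520,255.2,41],[514.4,284,41],[525.6,226.4,41]): print(P,proj("scene",P))
v=np.uint8(np.clip(S[196:246,296:346]*1,0,255));v=cv2.resize(v,None,fx=11,fy=11,interpolation=cv2.INTER_NEAREST)
for P in([442.9,269.9,125],[455.8,210.8,125],[514.4,284,41],[525.6,226.4,41]):
    p=proj("scene",P);cv2.circle(v,tuple(int(k) for k in (p-[296,196]+.5)*11),3,(0,0,255),1)
cv2.imwrite("pics/crop4.png",v)
```

```text
[442.9, 269.9, 125] [328.817 210.099]
[455.8, 210.8, 125] [339.793 203.402]
[449.3, 240.3, 125] [334.386 206.714]
[520, 255.2, 41] [319.053 220.228]
[514.4, 284, 41] [313.616 223.441]
[525.6, 226.4, 41] [324.381 217.079]
```

View pics/crop4.png

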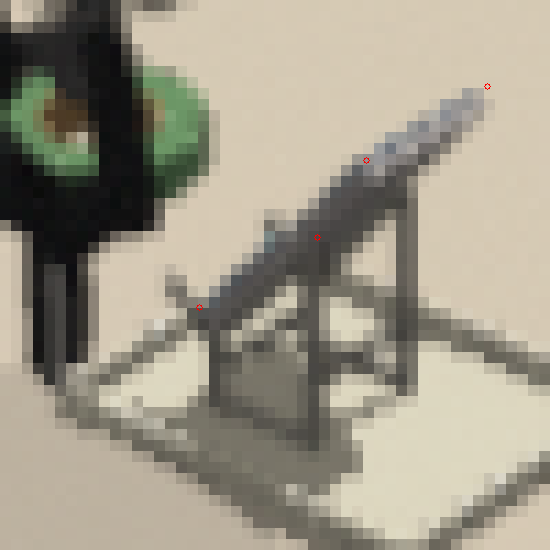

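The projected blue-face corners lie on the panel's silhouette, with the upper edge about 1 px lower than drawn. That puts the blue face's upper edge at z≈121–122, which agrees with the text. Now I'll plan the grasp.

```bash
cat > p.py <<'E'
from rig import r
import numpy as np
from scipy.spatial.transform import Rotation as Ro
np.set_printoptions(precision=4,suppress=True)
def grip(psi,tilt):  # tool x along panel +y, closes along panel x; tilt from upright
    s,c=np.sin(tilt),np.cos(tilt);return Ro.from_euler('z',psi)*Ro.from_matrix(np.array([[0,1,0],[c,0,s],[s,0,-c]]).T)
def here():
    s=r.sense();return np.array(s["eef_pos"]),Ro.from_euler('xyz',s["tcp_rot"]),s
def delta(X,R=None,n=10,rotfirst=True):
    p,Q,s=here();R=Q if R is None else R
    F=R if rotfirst else Q
    print("clock",s["clock"],"pos",p,"open",s["opening"],"F",s["contact_force"])
    print("rot/row",(Q.inv()*R).as_rotvec()/n,"trans total cm",F.inv().apply(np.array(X)-p)/10,"per row",F.inv().apply(np.array(X)-p)/10/n)
E
python3 - <<'E'
from p import *
R=grip(.205,np.radians(40));p=-R.apply([0,0,1]);X=np.array([458.9,242.5,103])
print("pre",X+90*p)
delta(X+90*p+[0,0,25],R,10,False)
E
```

```text
pre [402.2605 230.7235 171.944 ]
clock 0.7 pos [266.672  565.2528 250.0123] open 0.995215502169749 F [-0.307  -0.3339 -0.1572]
rot/row [-0.0647 -0.0322  0.0886] trans total cm [-26.5367 -24.4695   5.3059] per row [-2.6537 -2.4469  0.5306]
```

Request:
{"method": "apply_moves", "body": {"series": "-2.65 -2.45 0.53 0 0 0 0.3; -2.65 -2.45 0.53 0 0 0 0.3; -2.65 -2.45 0.53 0 0 0 0.3; -2.65 -2.45 0.53 0 0 0 0.3; -2.65 -2.45 0.53 0 0 0 0.3; -2.65 -2.45 0.53 0 0 0 0.3; -2.65 -2.45 0.53 0 0 0 0.3; -2.65 -2.45 0.53 0 0 0 0.3; -2.65 -2.45 0.53 0 0 0 0.3; -2.65 -2.45 0.53 0 0 0 0.3", "squeeze": 40}}

```text
clock: 1.53
eef_pos: [402.2, 229.1, 197.1]
tcp_rot: [3.141, 0.0, 2.701]
contact_force: [0.4, -0.3, 0.3]
opening: 0.349
```

Request:
{"method": "apply_moves", "body": {"series": "0 0 0 -0.065 -0.032 0.089 0.3; 0 0 0 -0.065 -0.032 0.089 0.3; 0 0 0 -0.065 -0.032 0.089 0.3; 0 0 0 -0.065 -0.032 0.089 0.3; 0 0 0 -0.065 -0.032 0.089 0.3; 0 0 0 -0.065 -0.032 0.089 0.3; 0 0 0 -0.065 -0.032 0.089 0.3; 0 0 0 -0.065 -0.032 0.089 0.3; 0 0 0 -0.065 -0.032 0.089 0.3; 0 0 0 -0.065 -0.032 0.089 0.3"}}

```text
clock: 2.37
eef_pos: [403.6, 225.1, 196.0]
tcp_rot: [2.585, 0.069, 1.947]
contact_force: [0.3, 0.1, 0.0]
opening: 0.348
```

Run:
```python
from p import *
R=grip(.205,np.radians(40));p=-R.apply([0,0,1]);X=np.array([458.9,242.5,103])
delta(X+60*p,R,10);delta(X,R,10)
```

```text
clock 2.3667 pos [403.5965 225.1141 195.9521] open 0.3477162347961599 F [0.3145 0.0721 0.0468]
rot/row [-0.0135 -0.0045  0.0179] trans total cm [ 0.5764 -1.5559  4.8284] per row [ 0.0576 -0.1556  0.4828]
clock 2.3667 pos [403.5965 225.1141 195.9521] open 0.3477162347961599 F [0.3145 0.0721 0.0468]
rot/row [-0.0135 -0.0045  0.0179] trans total cm [ 0.5764 -1.5559 10.8284] per row [ 0.0576 -0.1556  1.0828]
```

Request:
{"method": "apply_moves", "body": {"series": "0 0 0 0 0 0 0.3; 0 0 0 0 0 0 0.3; 0 0 0 0 0 0 0.3; 0 0 0 0 0 0 0.3; 0 0 0 0 0 0 0.3; 0 0 0 0 0 0 0.3; 0 0 0 0 0 0 0.3; 0 0 0 0 0 0 0.3; 0 0 0 0 0 0 0.3; 0 0 0 0 0 0 0.3"}}

```text
clock: 3.2
eef_pos: [403.8, 225.1, 195.7]
tcp_rot: [2.587, 0.07, 1.949]
contact_force: [-0.0, -1.1, -0.8]
opening: 0.351
```

Run:
```python
from p import *
from h import *
R=grip(.205,np.radians(40));p=-R.apply([0,0,1]);X=np.array([458.9,242.5,103])
delta(X+60*p,R,10);delta(X,R,10)
S=avg("scene",2);v=cv2.resize(np.uint8(S[165:255,290:400]),None,fx=6,fy=6,interpolation=cv2.INTER_CUBIC);cv2.imwrite("pics/a1.png",v)
```

```text
clock 3.2 pos [403.762 225.058 195.679] open 0.3513390708839489 F [-0.038 -1.105 -0.828]
rot/row [-0.014 -0.005  0.018] trans total cm [ 0.585 -1.55   4.798] per row [ 0.059 -0.155  0.48 ]
clock 3.2 pos [403.762 225.058 195.679] open 0.3513390708839489 F [-0.038 -1.105 -0.828]
rot/row [-0.014 -0.005  0.018] trans total cm [ 0.585 -1.55  10.798] per row [ 0.059 -0.155  1.08 ]
```

Request:
{"method": "apply_moves", "body": {"series": "0 0 0 -0.028 -0.01 0.036 0.3; 0 0 0 -0.028 -0.01 0.036 0.3; 0 0 0 -0.028 -0.01 0.036 0.3; 0 0 0 -0.028 -0.01 0.036 0.3; 0 0 0 -0.028 -0.01 0.036 0.3; 0.15 -0.4 1.2 0 0 0 0.3; 0.15 -0.4 1.2 0 0 0 0.3; 0.15 -0.4 1.2 0 0 0 0.3; 0.15 -0.4 1.2 0 0 0 0.3; 0 0 0 0 0 0 0.3"}}

```text
clock: 4.13
eef_pos: [419.8, 237.3, 178.1]
tcp_rot: [2.494, 0.016, 1.783]
contact_force: [-0.6, -0.2, 1.1]
opening: 0.35
```

Run:
```python
from p import *
from h import *
R=grip(.205,np.radians(40));p=-R.apply([0,0,1]);X=np.array([458.9,242.5,103])
delta(X,R,10)
S=avg("scene",2);v=cv2.resize(np.uint8(S[165:255,290:400]),None,fx=6,fy=6,interpolation=cv2.INTER_CUBIC);cv2.imwrite("pics/a1.png",v)
```

```text
clock 4.1333 pos [419.777 237.26  178.106] open 0.35009680033051965 F [-0.579 -0.185  1.064]
rot/row [-0.005  0.001  0.002] trans total cm [-0.283 -1.812  8.284] per row [-0.028 -0.181  0.828]
```

View pics/a1.png

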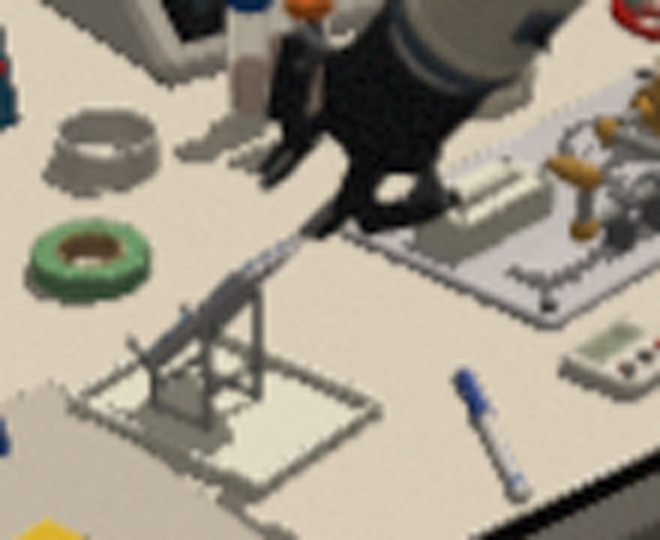

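The gripper is tilted along the panel, with its fingers at crop px (285,180) and (325,225) and the panel's upper edge at (310,240). It still has to shift about 18 mm along tool -y, as computed. I'll do that, then advance.

Request:
{"method": "apply_moves", "body": {"series": "-0.1 -0.6 0 -0.025 0.003 0.01 0.3; -0.1 -0.6 0 -0.025 0.003 0.01 0.3; -0.1 -0.6 0 0 0 0 0.3; 0 0 1.2 0 0 0 0.3; 0 0 1.2 0 0 0 0.3; 0 0 1.2 0 0 0 0.3; 0 0 0.6 0 0 0 0.3; 0 0 0 0 0 0 0.3; 0 0 0 0 0 0 0.3; 0 0 0 0 0 0 0.3"}}

```text
clock: 5.07
eef_pos: [429.4, 239.5, 174.2]
tcp_rot: [2.5, 0.005, 1.763]
contact_force: [0.6, -1.1, -0.3]
opening: 0.35
```

Run:
```python
from p import *
from h import *
R=grip(.205,np.radians(40));X=np.array([458.9,242.5,103])
delta(X,R,10)
```

```text
clock 5.0667 pos [429.406 239.546 174.157] open 0.3495329026307896 F [ 0.557 -1.116 -0.293]
rot/row [-0.006  0.001 -0.001] trans total cm [-0.311 -2.316  7.346] per row [-0.031 -0.232  0.735]
```

```bash
python3 -c "
from p import *
s=r.sense();print(s['qpos'],s['qvel'],s['joint_efforts'])"
```

```text
[ 0.7016  0.0985  2.3799 -1.2951  0.312   1.6999] [ 0.0055 -0.0101  0.0055  0.0005  0.0012  0.0012] [ -0.1426 -30.7938 -24.0175  -1.0819   0.4718  -0.0052]
```

```bash
cat > fk.py <<'E'
from p import *
from scipy.optimize import least_squares
Rz=lambda a:Ro.from_euler('z',a); Ry=lambda a:Ro.from_euler('y',a)
D=[([1.1276,.3536,1.6341,0,1.1552,-.0024],[266.5,564.9,249.6],[-3.1403,0,2.7008]),
   ([.7016,.0985,2.3799,-1.2951,.312,1.6999],[429.406,239.546,174.157],None)]
def fk(q,P,off=0,sg=(1,1,1)):
    h,L1,L2,a,e,d=P
    A=Rz(q[0]);B=A*Ry(q[1]);C=B*Ry(q[2]);
    W=np.array([0,0,h])+A.apply([a,0,0])+B.apply([0,0,L1])+C.apply([e,0,L2])
    R=C*Rz(sg[0]*q[3])*Ry(sg[1]*q[4])*Rz(sg[2]*q[5]+off)
    return W+R.apply([0,0,d]),R
def fit():
    s=r.sense();D[1]=(list(s["qpos"]),list(s["eef_pos"]),list(s["tcp_rot"]));best=None
    for s0 in(1,-1):
      for s2 in(1,-1):
       for off in(0,np.pi/2,np.pi,-np.pi/2):
        err=[]
        for q,p,e in D: err.append((fk(q,[0]*6,off,(s0,1,s2))[1].inv()*Ro.from_euler('xyz',e)).magnitude())
        if best is None or max(err)<max(best[0]):best=(err,off,(s0,1,s2))
    return best
E
python3 - <<'E'
from fk import *
b=fit();print(b)
for e0 in(0,1):
    f=lambda v:np.r_[np.concatenate([(fk(q,[v[0],v[1],v[2],0,0,v[3]],b[1],b[2])[0]-p) for q,p,_ in D])]
    o=least_squares(f,[300,450,450,200]);print(o.x,o.fun)
print(r.sense()['qpos'])
E
```

```text
([1.5463517987845953e-05, 5.005631686059007e-16], 1.5707963267948966, (1, 1, 1))
[108.6666 650.684  435.7478 295.1632] [ 0.8132 -1.7692 -2.1167 -2.1052  7.407   2.1167]
[108.6666 650.684  435.7478 295.1632] [ 0.8132 -1.7692 -2.1167 -2.1052  7.407   2.1167]
[ 0.7016  0.0985  2.3799 -1.2951  0.312   1.6999]
```

```bash
cat >> fk.py <<'E'
P0=[108.7,650.7,435.7,0,0,295.2];OFF=np.pi/2
lo=np.array([-2.63,-.92,.06,-1.3,0,-3.02]);hi=np.array([2.63,2.1,2.66,4.44,2.69,3.02])
def ik(X,R):
    best=[]
    for q4 in(-1,0,1,2,3,4):
        for q6 in(-2,0,2):
            f=lambda q:np.r_[(fk(q,P0,OFF)[0]-X)/100,(fk(q,P0,OFF)[1].inv()*R).as_rotvec()]
            o=least_squares(f,np.clip([np.arctan2(X[1],X[0]),.4,1.6,q4,1,q6],lo+.01,hi-.01),bounds=(lo,hi),max_nfev=60)
            if o.cost<1e-6 and not any(np.allclose(o.x,b,atol=.02) for b in best): best.append(o.x)
    return best
E
cat > t.py <<'E'
from fk import *
R0=grip(.205,np.radians(40));X=np.array([458.9,242.5,103])
for flip in(0,np.pi):
 for be in(-.35,-.2,0,.2,.35,.5):
  R=Ro.from_rotvec(be*R0.apply([0,1,0]))*R0*Rz(flip);z=R.apply([0,0,1])
  print(flip,be,"z_t",z); 
  for b in(0,60,100): print("   ",b,*ik(X-b*z,R))
E
python3 t.py
```

```text
0 -0.35 z_t [ 0.661  -0.2128 -0.7196]
    0
    60
    100 [ 1.0265  0.2068  2.3289 -1.1803  0.8193  1.8928]
0 -0.2 z_t [ 0.6572 -0.0663 -0.7508]
    0
    60
    100 [ 0.9329  0.1252  2.3963 -1.2942  0.6309  1.9002]
0 0 z_t [ 0.6293  0.1309 -0.766 ]
    0 [0.6412 0.2801 2.4832 3.9517 0.3843 2.7123]
    60 [0.6945 0.1384 2.4831 4.3587 0.328  2.3301]
    100
0 0.2 z_t [ 0.5763  0.3228 -0.7508]
    0 [ 0.4715  0.2758  2.5218  3.0718  0.3781 -2.8735]
    60 [ 0.4661  0.1234  2.5298  3.015   0.2345 -2.8193]
    100 [ 0.4615  0.0186  2.5229  2.8795  0.1251 -2.6857]
0 0.35 z_t [ 0.5214  0.4586 -0.7196]
    0 [ 0.3377  0.2983  2.5355  2.5603  0.4932 -2.5117]
    60 [ 0.283   0.1509  2.5465  2.2905  0.4028 -2.2695]
    100 [ 0.2376  0.0493  2.5413  1.9979  0.3628 -1.9974]
0 0.5 z_t [ 0.4547  0.5842 -0.6723]
    0 [ 0.2125  0.3413  2.5347  2.2341  0.6473 -2.3393]
    60 [ 0.1171  0.2089  2.5456  1.9784  0.6115 -2.1353]
    100 [ 0.0416  0.1194  2.5403  1.7675  0.6137 -1.9614]
3.141592653589793 -0.35 z_t [ 0.661  -0.2128 -0.7196]
    0
    60
    100 [ 1.0265  0.2068  2.3289 -1.1803  0.8193 -1
[... 217 characters left out ...]
17  0.3843 -0.4292]
    60 [ 0.6945  0.1384  2.4831  4.3587  0.328  -0.8115]
    100
3.141592653589793 0.2 z_t [ 0.5763  0.3228 -0.7508]
    0 [0.4715 0.2758 2.5218 3.0718 0.3781 0.2681]
    60 [0.4661 0.1234 2.5298 3.015  0.2345 0.3223]
    100 [0.4615 0.0186 2.5229 2.8795 0.1251 0.4559]
3.141592653589793 0.35 z_t [ 0.5214  0.4586 -0.7196]
    0 [0.3377 0.2983 2.5355 2.5603 0.4932 0.6299]
    60 [0.283  0.1509 2.5465 2.2905 0.4028 0.8721]
    100 [0.2376 0.0493 2.5413 1.9979 0.3628 1.1442]
3.141592653589793 0.5 z_t [ 0.4547  0.5842 -0.6723]
    0 [0.2125 0.3413 2.5347 2.2341 0.6473 0.8023]
    60 [0.1171 0.2089 2.5456 1.9784 0.6115 1.0063]
    100 [0.0416 0.1194 2.5403 1.7675 0.6137 1.1801]
```

J4 is at its limit in this branch, so the arm has to roll over the positive side. That works if the tool is also turned about 0.3 rad in the panel's own plane, which leaves the pinch unchanged. I'll go back through tool-down.

```bash
cat > g.py <<'E'
from fk import *
BE=.3
R0=grip(.205,np.radians(40));U=np.array([449.3,240.5,121.]);pz=-R0.apply([0,0,1]);pn=R0.apply([0,1,0])
X=U-19*pz-4*pn
RB=Ro.from_rotvec(BE*pn)*R0;z=RB.apply([0,0,1])
ax=np.cross(z,[0,0,-1]);ang=np.arcsin(np.linalg.norm(ax));RD=Ro.from_rotvec(ax/np.linalg.norm(ax)*ang)*RB
PRE=X-100*z
E
python3 - <<'E'
from g import *
print(X,z,PRE)
delta(PRE,RD,10)
for k in np.linspace(0,1,6):
    R=RD*Ro.from_rotvec(k*(RD.inv()*RB).as_rotvec());print(k,*ik(PRE,R))
print("rot20",(RD.inv()*RB).as_rotvec()/20)
E
```

```text
[458.2572 242.3624 103.874 ] [ 0.5411  0.4143 -0.7318] [404.151  200.9285 177.057 ]
clock 5.0667 pos [429.4063 239.5458 174.1569] open 0.3495329026307896 F [ 0.5574 -1.1158 -0.2929]
rot/row [ 0.064   0.0044 -0.0117] trans total cm [-2.8896 -3.5974 -0.29  ] per row [-0.289  -0.3597 -0.029 ]
0.0 [0.4614 0.1776 2.0819 0.     0.8821 0.1465]
0.2 [0.4407 0.1219 2.1638 0.0484 0.7098 0.0914]
0.4 [ 0.4159  0.0749  2.2506  0.1384  0.5283 -0.0086]
0.6000000000000001 [ 0.3862  0.0404  2.3418  0.3489  0.3427 -0.2333]
0.8 [ 0.3512  0.0234  2.4372  1.0296  0.1974 -0.9342]
1.0 [ 0.3112  0.0313  2.5368  2.1268  0.2727 -2.0603]
rot20 [-0.0354  0.0125 -0.    ]
```

Request:
{"method": "apply_moves", "body": {"series": "0 0 -0.3 0.064 0.004 -0.012 0.3; 0 0 -0.3 0.064 0.004 -0.012 0.3; 0 0 -0.3 0.064 0.004 -0.012 0.3; 0 0 0 0.064 0.004 -0.012 0.3; 0 0 0 0.064 0.004 -0.012 0.3; 0 0 0 0.064 0.004 -0.012 0.3; 0 0 0 0.064 0.004 -0.012 0.3; 0 0 0 0.064 0.004 -0.012 0.3; 0 0 0 0.064 0.004 -0.012 0.3; 0 0 0 0.064 0.004 -0.012 0.3"}}

```text
clock: 5.9
eef_pos: [428.9, 234.4, 178.5]
tcp_rot: [3.028, 0.025, 1.856]
contact_force: [-0.8, -0.7, 0.1]
opening: 0.347
```

Run:
```python
from g import *
delta(PRE,RD,10);print(r.sense()['qpos'])
```

```text
clock 5.9 pos [428.8933 234.3517 178.4751] open 0.34662775843258353 F [-0.8022 -0.7235  0.1175]
rot/row [ 0.0113  0.0027 -0.0029] trans total cm [-2.4116 -3.3878  0.1418] per row [-0.2412 -0.3388  0.0142]
[ 0.5312  0.1829  2.0566 -0.0721  0.7994  0.2926]
```

Now to the pre-point tool-down, then tilt in 20 rows.

Request:
{"method": "apply_moves", "body": {"series": "0 0 0 0.028 0.007 -0.007 0.3; 0 0 0 0.028 0.007 -0.007 0.3; 0 0 0 0.028 0.007 -0.007 0.3; 0 0 0 0.028 0.007 -0.007 0.3; -0.8 -1.13 0 0 0 0 0.3; -0.8 -1.13 0 0 0 0 0.3; -0.8 -1.13 0 0 0 0 0.3; 0 0 0 -0.035 0.0125 0 0.3; 0 0 0 -0.035 0.0125 0 0.3; 0 0 0 -0.035 0.0125 0 0.3"}}

```text
clock: 6.73
eef_pos: [403.4, 200.1, 178.0]
tcp_rot: [3.031, -0.038, 1.886]
contact_force: [0.5, -0.2, -0.7]
opening: 0.351
```

Request:
{"method": "apply_moves", "body": {"series": "0 0 0 -0.035 0.0125 0 0.3; 0 0 0 -0.035 0.0125 0 0.3; 0 0 0 -0.035 0.0125 0 0.3; 0 0 0 -0.035 0.0125 0 0.3; 0 0 0 -0.035 0.0125 0 0.3; 0 0 0 -0.035 0.0125 0 0.3; 0 0 0 -0.035 0.0125 0 0.3; 0 0 0 -0.035 0.0125 0 0.3; 0 0 0 -0.035 0.0125 0 0.3; 0 0 0 -0.035 0.0125 0 0.3"}}

```text
clock: 7.57
eef_pos: [403.3, 200.1, 178.0]
tcp_rot: [2.677, -0.157, 1.921]
contact_force: [-0.3, 1.2, -0.5]
opening: 0.35
```

Run:
```python
from g import *
delta(PRE,RB,10);delta(X,RB,10);print(r.sense()['qpos'])
```

```text
clock 7.5667 pos [403.2952 200.1131 177.9792] open 0.3504862643400273 F [-0.3387  1.2389 -0.5098]
rot/row [-0.0246  0.0087 -0.0001] trans total cm [0.0197 0.0176 0.1476] per row [0.002  0.0018 0.0148]
clock 7.5667 pos [403.2952 200.1131 177.9792] open 0.3504862643400273 F [-0.3387  1.2389 -0.5098]
rot/row [-0.0246  0.0087 -0.0001] trans total cm [ 0.0197  0.0176 10.1476] per row [0.002  0.0018 1.0148]
[ 0.3596  0.006   2.3736  0.4444  0.3205 -0.3457]
```

Request:
{"method": "apply_moves", "body": {"series": "0 0 0 -0.024 0.0087 0 0.3; 0 0 0 -0.024 0.0087 0 0.3; 0 0 0 -0.024 0.0087 0 0.3; 0 0 0 -0.024 0.0087 0 0.3; 0 0 0 -0.024 0.0087 0 0.3; 0 0 0 -0.024 0.0087 0 0.3; 0 0 0 -0.024 0.0087 0 0.3; 0 0 0 -0.024 0.0087 0 0.3; 0 0 0 -0.024 0.0087 0 0.3; 0 0 0 -0.024 0.0087 0 0.3"}}

```text
clock: 8.4
eef_pos: [403.2, 200.6, 178.0]
tcp_rot: [2.439, -0.227, 1.969]
contact_force: [-0.6, 0.9, -0.1]
opening: 0.352
```

Run:
```python
from g import *
from h import *
delta(X,RB,10);print(r.sense()['qpos'])
```

```text
clock 8.4 pos [403.177 200.565 177.972] open 0.3520399247152171 F [-0.56   0.856 -0.062]
rot/row [-0.002  0.    -0.   ] trans total cm [-0.025  0.02  10.135] per row [-0.003  0.002  1.013]
[ 0.28   0.026  2.525  1.964  0.27  -1.921]
```

Orientation is reached. I'll advance most of the way, then look.

Request:
{"method": "apply_moves", "body": {"series": "0 0 1 -0.02 0 0 0.3; 0 0 1 0 0 0 0.3; 0 0 1 0 0 0 0.3; 0 0 1 0 0 0 0.3; 0 0 1 0 0 0 0.3; 0 0 1 0 0 0 0.3; 0 0 0.4 0 0 0 0.3; 0 0 0 0 0 0 0.3; 0 0 0 0 0 0 0.3; 0 0 0 0 0 0 0.3"}}

```text
clock: 9.23
eef_pos: [436.6, 227.1, 132.7]
tcp_rot: [2.424, -0.229, 1.97]
contact_force: [-0.4, 0.7, 1.1]
opening: 0.354
```

Run:
```python
from g import *
from h import *
delta(X,RB,10);print(r.sense()['qpos'])
S=avg("scene",2);v=cv2.resize(np.uint8(S[175:245,295:375]),None,fx=7,fy=7,interpolation=cv2.INTER_CUBIC);cv2.imwrite("pics/a2.png",v)
```

```text
clock 9.2333 pos [436.622 227.138 132.683] open 0.3536819448700098 F [-0.426  0.741  1.134]
rot/row [-0.  0. -0.] trans total cm [-0.11   0.008  3.91 ] per row [-0.011  0.001  0.391]
[ 0.337  0.235  2.492  2.518  0.371 -2.447]
```

View pics/a2.png

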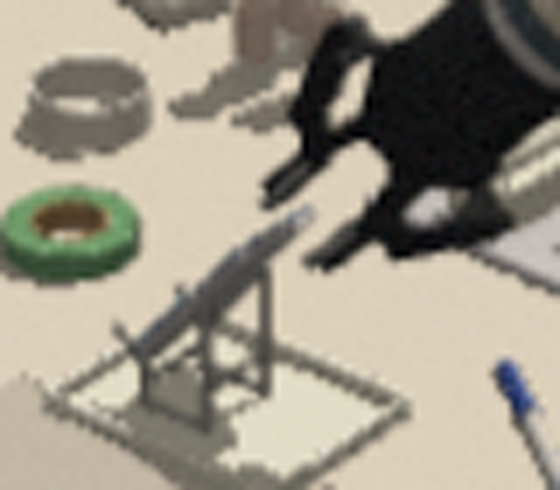

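The fingertips at (268,200) and (315,262) straddle the panel's upper end at (300,218). I'll advance 39 mm and close.

Request:
{"method": "apply_moves", "body": {"series": "0 0 0.8 0 0 0 0.3; -0.05 0 0.8 0 0 0 0.3; -0.05 0 0.8 0 0 0 0.3; 0 0 0.8 0 0 0 0.3; 0 0 0.7 0 0 0 0.3; 0 0 0 0 0 0 0.3; 0 0 0 0 0 0 1; 0 0 0 0 0 0 1; 0 0 0 0 0 0 1; 0 0 0 0 0 0 1", "squeeze": 30}}

```text
clock: 10.17
eef_pos: [461.0, 243.8, 106.1]
tcp_rot: [2.417, -0.23, 1.972]
contact_force: [5.7, 1.6, 4.1]
opening: 0.094
```

Run:
```python
from g import *
delta(X,RB,10);print(r.sense()['qpos'])
```

```text
clock 10.1667 pos [461.0169 243.8104 106.0506] open 0.0943447391629598 F [5.6866 1.5632 4.0562]
rot/row [ 0.0004 -0.0001 -0.0001] trans total cm [-0.0741 -0.3695 -0.05  ] per row [-0.0074 -0.0369 -0.005 ]
[ 0.3606  0.3499  2.4503  2.6552  0.436  -2.571 ]
```

Gripped at 8 mm, which is the panel's thickness. Next: lift, then carry to the stand.

```bash
cat > pl.py <<'E'
from g import *
PS=.145
nS=np.array([np.cos(PS),np.sin(PS),0])
RP=Ro.from_rotvec(BE*nS)*grip(PS,0)
SL=np.array([542.4,-18.5,18.])
E
python3 - <<'E'
from pl import *
p,Q,s=here()
print("up in tool",Q.inv().apply([0,0,1]),"rotvec",(Q.inv()*RP).as_rotvec())
L=p+[-20,-40,150];print(Q.inv().apply([-20,-40,150])/10)
for h in(50,100,150):print(h,*ik(p+np.array([-20,-40,150])*h/150,Q))
for k in np.linspace(0,1,6): print(k,*ik(L,Q*Ro.from_rotvec(k*(Q.inv()*RP).as_rotvec())))
T=SL+[0,0,55+36+45];print(T,*ik(T,RP))
print(*ik((T+L)/2,RP)); print(RP.inv().apply(T-L)/10)
E
```

```text
up in tool [ 0.2281  0.6452 -0.7292] rotvec [ 0.6533 -0.023   0.2602]
[  0.5961   7.5681 -13.6883]
50 [ 0.3512  0.1549  2.4768  2.3822  0.3001 -2.2885]
100 [ 0.3174  0.0413  2.4157  1.7439  0.231  -1.6579]
150 [ 0.2812 -0.0548  2.3451  1.0944  0.2838 -1.015 ]
0.0 [ 0.2812 -0.0548  2.3451  1.0944  0.2838 -1.015 ]
0.2 [ 0.2769 -0.0357  2.2592  0.6766  0.4206 -0.5554]
0.4 [ 0.2716 -0.0039  2.1761  0.5015  0.5821 -0.3402]
0.6000000000000001 [ 0.2658  0.0372  2.0963  0.4165  0.7434 -0.2157]
0.8 [ 0.2596  0.0852  2.0204  0.371   0.8991 -0.1304]
1.0 [ 0.2534  0.1383  1.9489  0.346   1.0478 -0.0647]
[542.4 -18.5 154. ] [-0.1867  0.364   1.9071  0.3389  0.998  -0.5348]
[ 0.0126  0.2339  1.9611  0.3518  1.0161 -0.3295]
[-25.4305   6.8197   2.8156]
```

Request:
{"method": "apply_moves", "body": {"series": "0.11 0.32 -0.37 0 0 0 1; 0.23 0.65 -0.73 0 0 0 1; 0.23 0.65 -0.73 0 0 0 1; 0.12 0.32 -0.37 0 0 0 1; 0 0.56 -1.15 0 0 0 1; 0 0.56 -1.15 0 0 0 1; 0 0.56 -1.15 0 0 0 1; 0 0.56 -1.15 0 0 0 1; 0 0.56 -1.15 0 0 0 1; 0 0.56 -1.15 0 0 0 1"}}

```text
clock: 11.0
eef_pos: [446.0, 218.5, 206.2]
tcp_rot: [2.425, -0.228, 1.969]
contact_force: [-0.6, 0.6, -2.6]
opening: 0.093
```

Request:
{"method": "apply_moves", "body": {"series": "0 0.56 -1.15 0 0 0 1; 0 0.56 -1.15 0 0 0 1; 0 0.56 -1.15 0 0 0 1; 0 0.56 -1.15 0 0 0 1; 0 0 0 0.033 -0.001 0.013 1; 0 0 0 0.033 -0.001 0.013 1; 0 0 0 0.033 -0.001 0.013 1; 0 0 0 0.033 -0.001 0.013 1; 0 0 0 0.05 -0.002 0.02 1; 0 0 0 0.05 -0.002 0.02 1"}}

```text
clock: 11.83
eef_pos: [437.7, 203.1, 253.7]
tcp_rot: [2.68, -0.272, 1.885]
contact_force: [0.4, -0.8, -2.2]
opening: 0.089
```

Run:
```python
from pl import *
delta([542.4,-18.5,165],RP,10);print(r.sense()['qpos'])
```

```text
clock 11.8333 pos [437.7424 203.0795 253.6573] open 0.08875929099972854 F [ 0.3634 -0.8292 -2.2113]
rot/row [ 0.0413 -0.001   0.0165] trans total cm [-25.0108   7.1543   1.5435] per row [-2.5011  0.7154  0.1543]
[ 0.2495 -0.0691  2.2407  0.5208  0.5715 -0.3853]
```

Request:
{"method": "apply_moves", "body": {"series": "0 0 0 0.041 -0.001 0.0165 1; 0 0 0 0.041 -0.001 0.0165 1; 0 0 0 0.041 -0.001 0.0165 1; 0 0 0 0.041 -0.001 0.0165 1; 0 0 0 0.041 -0.001 0.0165 1; 0 0 0 0.041 -0.001 0.0165 1; 0 0 0 0.041 -0.001 0.0165 1; 0 0 0 0.041 -0.001 0.0165 1; 0 0 0 0.041 -0.001 0.0165 1; 0 0 0 0.041 -0.001 0.0165 1"}}

```text
clock: 12.67
eef_pos: [438.3, 203.3, 253.9]
tcp_rot: [3.138, -0.301, 1.717]
contact_force: [0.9, 0.1, -1.1]
opening: 0.091
```

Request:
{"method": "apply_moves", "body": {"series": "-1.4 0.4 0.05 0 0 0 1; -2.8 0.8 0.1 0 0 0 1; -3.2 0.9 0.1 0 0 0 1; -3.2 0.9 0.1 0 0 0 1; -3.2 0.9 0.1 0 0 0 1; -3.2 0.9 0.1 0 0 0 1; -3.2 0.9 0.1 0 0 0 1; -2.8 0.8 0.1 0 0 0 1; -1.4 0.4 0.05 0 0 0 1; 0 0 0 0 0 0 1"}}

```text
clock: 13.5
eef_pos: [541.3, -16.5, 173.0]
tcp_rot: [3.137, -0.301, 1.715]
contact_force: [-0.0, -0.2, -0.7]
opening: 0.092
```

```bash
cat > lk.py <<'E'
from pl import *
from h import *
import sys
delta([542.4,-18.5,165],RP,10);print(r.sense()['qpos'])
T=avg("top",4);S=avg("scene",4);np.savez(sys.argv[1]+".npz",T=T,S=S)
f=lambda I,a,b,c,e,s:cv2.resize(np.uint8(np.clip(I[a:b,c:e]*1.3,0,255)),None,fx=s,fy=s,interpolation=cv2.INTER_CUBIC)
cv2.imwrite(f"pics/{sys.argv[1]}.png",np.hstack([f(T,165,240,340,390,8),f(S,150,225,335,385,8)]))
E
python3 lk.py b1
```

```text
clock 13.5 pos [541.306 -16.524 172.954] open 0.09242146859147399 F [-0.031 -0.154 -0.674]
rot/row [ 0. -0. -0.] trans total cm [-0.437  0.08   0.697] per row [-0.044  0.008  0.07 ]
[-0.202  0.366  1.845  0.328  1.055 -0.526]
```

View pics/b1.png

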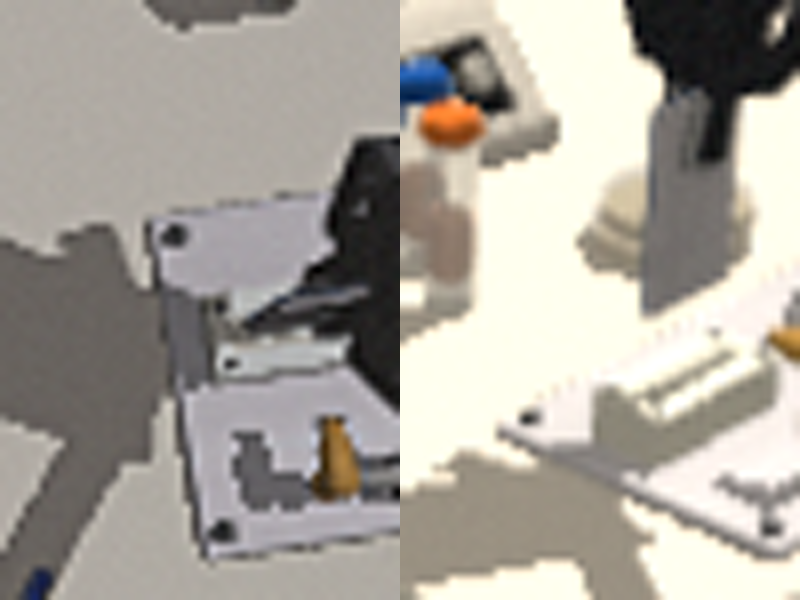

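The panel hangs above the block: in the scene half its lower +y corner is at (643,313), the lower -y corner near (742,262), and the upper +y corner near (655,108). The slot mouth lies below it. I'll compare these with the expected projections.

Run:
```python
from pl import *
from h import *
d=np.load("b1.npz");S=d["S"];T=d["T"]
yS=np.array([-np.sin(PS),np.cos(PS),0])
tcp=np.array([541.3,-16.5,173]);
to=lambda p:((p-[335,150]+.5)*8-.5+[400,0])
for nm,o in(("bot+y",30*yS-[0,0,91]),("bot-y",-30*yS-[0,0,91]),("top+y",30*yS+[0,0,19]),("bot+y back",30*yS-[0,0,91]-4*nS),("bot-y back",-30*yS-[0,0,91]-4*nS),("top+y back",30*yS+[0,0,19]-4*nS)): print(nm,to(proj("scene",tcp+o)))
g=S.mean(2)
im=lambda u,v:(335+(u-400+.5)/8-.5,150+(v+.5)/8-.5)
L=edge(g,im(655,125),im(643,305),2);B=edge(g,im(650,311),im(735,268),2)
print("corner",to(cross(L,B)),"left dir",L[1],"bottom dir",B[1])
q=cross(L,B)
for z in(80,84): print(z,onz("scene",q,z))
# slot in the scene: mouth
for nm,X in(("slot c",[*SL[:2],38]),("slot+y",[*(SL+33*yS)[:2],38]),("slot-y",[*(SL-33*yS)[:2],38])): print(nm,to(proj("scene",X)),(proj("top",X)-[340,165]+.5)*8-.5)
pt=lambda z:(proj("scene",tcp+30*yS-4*nS-[0,0,91])-proj("scene",tcp+30*yS-4*nS+[0,0,19]));v=pt(0);print("exp left dir",v/np.linalg.norm(v))
v=proj("scene",tcp+30*yS)-proj("scene",tcp-30*yS);print("exp bottom",v/np.linalg.norm(v))
# top view: panel lower +y end ridge
print("top panel bot+y",(proj("top",tcp+30*yS-[0,0,91])-[340,165]+.5)*8-.5)
```

```text
bot+y [652.561 317.895]
bot-y [731.093 276.416]
top+y [660.551 112.4  ]
bot+y back [658.895 320.579]
bot-y back [737.408 278.999]
top+y back [667.073 114.894]
corner [634.264 326.912] left dir [ 0.081 -0.997] bottom dir [ 0.881 -0.472]
80 [538.245  23.759  80.   ]
84 [532.73  28.78  84.  ]
slot c [690.242 373.515] [300.822 324.428]
slot+y [647.097 397.071] [236.33  333.982]
slot-y [732.526 350.429] [365.255 314.882]
exp left dir [-0.04   0.999]
exp bottom [-0.898  0.44 ]
top panel bot+y [249.392 325.638]
```

```bash
cat > pe.py <<'E'
from pl import *
from h import *
def panel_edges(S,tcp):
    g=S[:,:,2];yS=np.array([-np.sin(PS),np.cos(PS),0])
    c=lambda o:proj("scene",tcp+o)
    a,b,t=c(30*yS-[0,0,91]-0*nS),c(-30*yS-4*nS-[0,0,91]),c(30*yS+[0,0,19])
    def cr(p,q,horiz):
        out=[];exp=[]
        for l in np.linspace(.12,.88,25):
            m=p+l*(q-p);o=np.arange(-5,5.01,.05)
            xs,ys=(m[0]+o,m[1]+0*o) if horiz else (m[0]+0*o,m[1]+o)
            v=cv2.remap(g.astype(np.float32),xs.astype(np.float32)[None],ys.astype(np.float32)[None],cv2.INTER_LINEAR)[0]
            th=(v.max()+v.min())/2;k=np.where(np.diff(np.sign(v-th))!=0)[0]
            if len(k): out.append(o[k[np.abs(o[k]).argmin()]]);exp.append(l)
        f=np.polyfit(exp,out,1);return f,np.std(out-np.polyval(f,exp))
    print("left edge, px offset right of expected: (slope from bottom to top, at bottom)",*cr(a,t,True),"len",np.linalg.norm(t-a))
    print("bottom edge, px offset down: (slope +y->-y, at +y)",*cr(c(30*yS-[0,0,91]-4*nS),b,False),"len",np.linalg.norm(b-a))
    for n,v in(("x",nS),("y",yS),("z",np.array([0,0,1.]))): print("px per mm",n,c(v*10-[0,0,91])/10-c([0,0,-91])/10)
E
python3 - <<'E'
from pe import *
panel_edges(np.load("b1.npz")["S"],np.array([541.3,-16.5,173]))
E
```

```text
left edge, px offset right of expected: (slope from bottom to top, at bottom) [ 1.647 -2.597] 0.4413420093654895 len 25.706311415082823
bottom edge, px offset down: (slope +y->-y, at +y) [-0.038 -0.857] 0.05612554608266097 len 11.667155229332385
px per mm x [-0.197 -0.082]
px per mm y [-0.164  0.087]
px per mm z [ 0.01  -0.226]
```

Run:
```python
from pe import *
S=np.load("b1.npz")["S"]
d=S[:,:,2]-S[:,:,0]
for y in range(160,193,1): print(y,np.round(d[y,360:383]).astype(int), np.round(S[y,362:369,1]).astype(int))
```

```text
160 [33 34 34 34 34 34 33 30  5  0  0 -1 -7  3 -2 -2 -1  0 -2 -4 -1 -2  5] [206 206 205 206 206 189  53]
161 [34 34 33 34 34 34 34 31  4  4 -8 -8  3 -3 -2 -2  0 -2  1  7  6  8 18] [206 206 206 206 205 182  51]
162 [34 34 34 34 34 34 33 25 -2 -7  4  1  5  4 -2  0  1 14 28 29 29 30 31] [206 204 206 206 200 160  51]
163 [34 33 34 33 34 33 24  5  5  2  6  6  3  4 -4  0  4 18 33 35 34 34 34] [206 206 207 202 175 108  88]
164 [33 34 34 33 34 32 14  1  7  6  6  4  4  1 -5  0  5 18 34 34 33 34 33] [206 206 207 197 137  82  89]
165 [34 33 34 34 34 32  5  5  6  6  5  4  4  0  1  0  8 22 34 34 34 34 34] [206 205 205 195 114  86  85]
166 [34 33 33 34 34 30  0  6  8  6  4  4  3  2 -2  0  8 23 34 34 34 34 34] [207 206 206 193 103  90  85]
167 [34 35 34 34 34 30  0  6  7  6  4  6  2 -1  1  0 10 25 34 34 34 34 34] [207 207 206 193  99  90  86]
168 [34 34 34 34 34 32  1  5  6  5  4  5  1  0 -1  1 13 27 33 33 34 34 34] [206 206 206 194 100  90  86]
169 [34 34 34 33 32 29  3  8  6  6  4  3 -2  0  1  3 12 28 33 34 34 34 34] [205 206 208 195  99  88  85]
170 [34 33 32 28 25 22  0  6  5  6  4  4  4  3  2 
[... 1664 characters left out ...]
  5  9 20 28 32 34 33 24 19 15 12 12 12] [204 206 193 100  89  87  85]
187 [32 33 34 33 31  2  5  6  6  6 19 28 32 34 34 26 20 15 11 12 12 12 12] [206 206 194  96  91  84  86]
188 [34 34 33 34 31 -2  4  8 20 25 30 33 33 26 20 15 12 13 11 11 12 12 11] [208 206 193 106  89  93 135]
189 [33 34 34 33 32 18 17 23 31 33 32 24 19 15 13 13 13 12 13 12 12 12 12] [205 206 196 142 135 154 191]
190 [34 34 34 34 34 32 31 32 33 24 20 14 12 12 15 12 12 13 11 12 14 25 29] [205 206 204 192 191 197 202]
191 [34 34 34 34 33 34 32 26 26 14 12 13 19 17 11 17 18 12 12 12 16 49 68] [206 206 206 206 201 181 198]
192 [33 34 33 34 33 29 25 14 15 13 20 26 28 27 24 27 26 25 20 15 12 53 79] [206 206 202 192 198 184 191]
```

Edge crossings agree with expectation: the panel is upright within about 1°, sits about 4 mm deeper in the grip (TCP to lower edge about 87 mm), and is shifted about +4 mm in y. I'll lower it to just above the slot mouth with that correction, then look again.

Run:
```python
from pl import *
p,Q,s=here();print(Q.inv().apply(np.array([1.2,-6,-40]))/10, "down",Q.inv().apply([0,0,-1]))
```

```text
[-1.7731  0.008   3.6374] down [-0.2974 -0.0057  0.9547]
```

Request:
{"method": "apply_moves", "body": {"series": "-0.3 0 0.6 0 0 0 1; -0.3 0 0.6 0 0 0 1; -0.3 0 0.6 0 0 0 1; -0.3 0 0.6 0 0 0 1; -0.3 0 0.6 0 0 0 1; -0.27 0 0.64 0 0 0 1; 0 0 0 0 0 0 1; 0 0 0 0 0 0 1; 0 0 0 0 0 0 1; 0 0 0 0 0 0 1"}}

```text
clock: 14.73
eef_pos: [542.3, -20.1, 134.3]
tcp_rot: [3.136, -0.302, 1.718]
contact_force: [0.5, -1.4, -1.7]
opening: 0.09
```

```bash
python3 lk.py b2
```

```text
clock 14.7333 pos [542.336 -20.056 134.267] open 0.089587035398695 F [ 0.47  -1.381 -1.672]
rot/row [ 0.001 -0.     0.   ] trans total cm [ 1.054  0.029 -2.891] per row [ 0.105  0.003 -0.289]
[-0.208  0.421  1.866  0.344  0.984 -0.565]
```

View pics/b2.png

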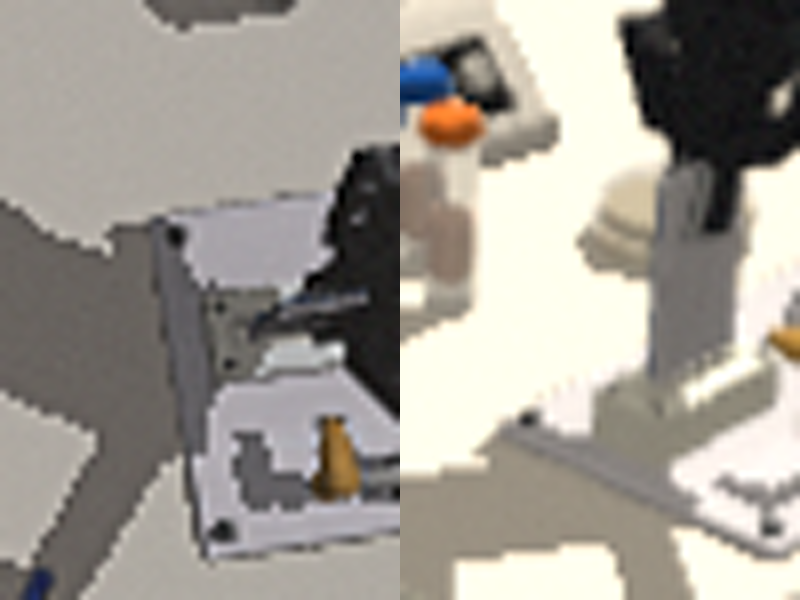

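In the scene half, the panel's lower corners are at (650,378) and (738,335), about 9 mm above the mouth. Dropped straight down, they land on the slot ends, which project to (647,397) and (732,350). I'll descend with force checks.

Request:
{"method": "apply_moves", "body": {"series": "-0.06 0 0.19 0 0 0 1; -0.06 0 0.19 0 0 0 1; -0.06 0 0.19 0 0 0 1; -0.06 0 0.19 0 0 0 1; -0.06 0 0.19 0 0 0 1; -0.06 0 0.19 0 0 0 1; -0.06 0 0.19 0 0 0 1; 0 0 0 0 0 0 1; 0 0 0 0 0 0 1; 0 0 0 0 0 0 1"}}

```text
clock: 15.97
eef_pos: [542.3, -20.1, 120.0]
tcp_rot: [3.136, -0.302, 1.718]
contact_force: [2.3, 0.7, -2.3]
opening: 0.089
```

Request:
{"method": "apply_moves", "body": {"series": "-0.06 0 0.19 0 0 0 1; -0.06 0 0.19 0 0 0 1; -0.06 0 0.19 0 0 0 1; -0.06 0 0.19 0 0 0 1; -0.06 0 0.19 0 0 0 1; 0 0 0 0 0 0 1; 0 0 0 0 0 0 1; 0 0 0 0 0 0 1; 0 0 0 0 0 0 1; 0 0 0 0 0 0 1"}}

```text
clock: 16.8
eef_pos: [542.3, -20.1, 110.1]
tcp_rot: [3.136, -0.302, 1.718]
contact_force: [2.8, 1.0, -3.7]
opening: 0.092
```

Request:
{"method": "apply_moves", "body": {"series": "-0.06 0 0.19 0 0 0 1; -0.06 0 0.19 0 0 0 1; -0.03 0 0.1 0 0 0 1; 0 0 0 0 0 0 1; 0 0 0 0 0 0 1; 0 0 0 0 0 0 1; 0 0 0 0 0 0 1; 0 0 0 0 0 0 1; 0 0 0 0 0 0 1; 0 0 0 0 0 0 1"}}

```text
clock: 17.63
eef_pos: [543.3, -19.4, 108.7]
tcp_rot: [3.134, -0.304, 1.719]
contact_force: [-4.8, 1.1, 35.5]
opening: 0.085
```

35 N upward at TCP z 108.7 matches the panel on the floor (91 mm below the TCP). I'll relieve the push, then open.

Request:
{"method": "apply_moves", "body": {"series": "0.04 0 -0.15 0 0 0 1; 0.04 0 -0.13 0 0 0 1; 0 0 0 0 0 0 1; 0 0 0 0 0 0 0.8; 0 0 0 0 0 0 0.6; 0 0 0 0 0 0 0.4; 0 0 0 0 0 0 0.4; 0 0 0 0 0 0 0.4; 0 0 0 0 0 0 0.4; 0 0 0 0 0 0 0.4"}}

```text
clock: 18.47
eef_pos: [542.1, -20.2, 107.8]
tcp_rot: [3.137, -0.302, 1.718]
contact_force: [0.0, -0.2, -0.0]
opening: 0.295
```

```bash
python3 lk.py b3; python3 -c "
from pl import *
p,Q,s=here();print(Q.inv().apply([0,0,1]))"
```

```text
clock 18.4667 pos [542.121 -20.165 107.779] open 0.29548455778800503 F [ 0.008 -0.179 -0.013]
rot/row [ 0. -0.  0.] trans total cm [ 1.845  0.052 -5.419] per row [ 0.184  0.005 -0.542]
[-0.208  0.46   1.88   0.356  0.936 -0.587]
[ 0.2976  0.0052 -0.9547]
```

View pics/b3.png

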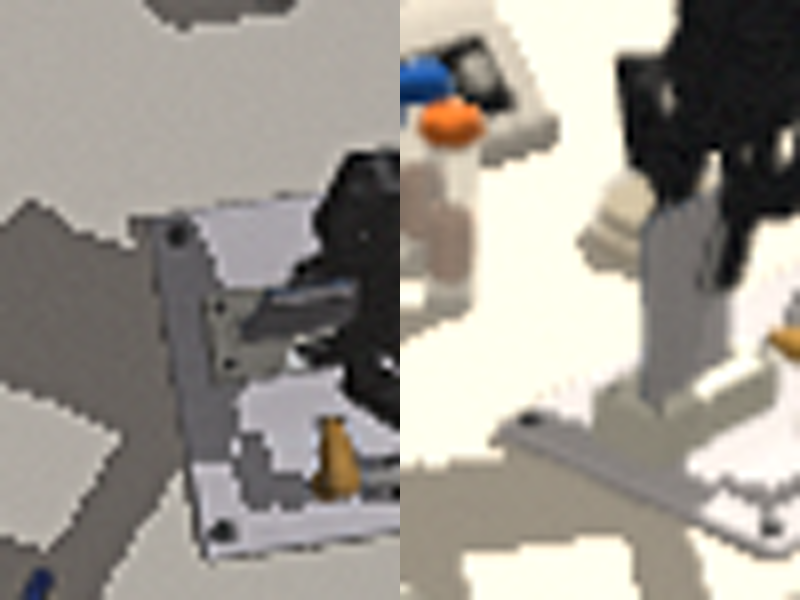

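The panel stands in the slot, leaning a few degrees within the slot's play, and there is no force on the tool. I'll retract along the tool axis.

Request:
{"method": "apply_moves", "body": {"series": "0 0 -0.3 0 0 0 0.4; 0 0 -0.5 0 0 0 0.4; 0 0 -0.8 0 0 0 0.4; 0 0 -0.8 0 0 0 0.4; 0 0 -0.8 0 0 0 0.4; 0 0 -1 0 0 0 0.4; 0 0 -1 0 0 0 0.4; 0 0 -1.5 0 0 0 0.4; 0 0 -1.5 0 0 0 0.4; 0 0 -1.5 0 0 0 0.4"}}

```text
clock: 19.7
eef_pos: [546.0, -49.2, 202.0]
tcp_rot: [3.136, -0.302, 1.718]
contact_force: [0.2, 0.2, -0.3]
opening: 0.298
```

```bash
cat > w.py <<'E'
from pl import *
AX=np.array([561.2,-218.2]);H=np.array([514.,-214.7])
E
python3 - <<'E'
from w import *
from h import *
S=avg("scene",3);np.savez("b4.npz",S=S)
# panel left edge by R-B threshold
d=S[:,:,2]-S[:,:,0];g=S[:,:,1]
for y in range(172,202,3):print(y,np.round(g[y,360:380]).astype(int))
yS=np.array([-np.sin(PS),np.cos(PS),0]);c=np.array([*SL[:2],128])
for o in(30*yS+4*nS,30*yS-4*nS,-30*yS-4*nS): print("exp top",proj("scene",c+o),"slot mouth",proj("scene",c+o-[0,0,90]))
# handle pose: tool down, closing direction options
p,Q,s=here()
for yaw in np.arange(-3,3.2,.5):
    R=Ro.from_euler('xyz',[np.pi,0,yaw])
    a=ik(np.array([514,-214.7,145]),R);b=ik(np.array([608,-222,145]),R);print(yaw,a and a[0],b and b[0])
E
```

```text
172 [196 177 165 158 156 158 158 154 153 153 156 159 158 154 148 161 170 179
 196 207]
175 [155 151 152 149 152 153 151 147 119 130 101  97  91  87  88 109 152 153
 159 185]
178 [134 106 100 101  94 103  92  85  86  86  85  86  85  88  98 101 109 105
 130 188]
181 [103  99 105 110  97  89  89  86  87  86  88  85  86 100  98 103 123 105
 135 206]
184 [182 183 172 112 107  76  88  89  87  87  87  88  95  99  96 119 183 207
 206 203]
187 [207 205 206 205 191  77  89  86  87  88  86  88  99  99  99 115 181 193
 189 191]
190 [207 206 205 206 192 102  92  90  88  87  90  98  99  95  96 109 156 190
 189 188]
193 [205 207 205 204 186  99  90  88  88  87  99  95  95  97  96 107 150 194
 205 176]
196 [191 187 164 161 128 103  91  88  89  98  99  95 106 154 194 205 220 213
 179 149]
199 [108 102 113 119 108  83  86  93 125 193 206 215 182 175 124 102 105 105
 106 103]
exp top [365.945 178.157] slot mouth [365.164 198.584]
exp top [367.545 178.807] slot mouth [366.727 199.27 ]
exp top [377.449 173.756] slot mouth [376.432 193.957]
-3.0 [-0.396  0.35   1.918 -0.     0.874 -2.108] [-0.35   0.463  
[... 354 characters left out ...]
.874  1.675] [-0.35   0.463  1.72  -0.     0.958  1.721]
0.0 [-0.396  0.35   1.918 -0.     0.874  1.175] [-0.35   0.463  1.72  -0.     0.958  1.221]
0.5 [-0.396  0.35   1.918 -0.     0.874  0.675] [-0.35   0.463  1.72  -0.     0.958  0.721]
1.0 [-0.396  0.35   1.918  0.     0.874  0.175] [-0.35   0.463  1.72   0.     0.958  0.221]
1.5 [-0.396  0.35   1.918  0.     0.874 -0.325] [-0.35   0.463  1.72   0.     0.958 -0.279]
2.0 [-0.396  0.35   1.918 -0.     0.874 -0.825] [-0.35   0.463  1.72  -0.     0.958 -0.779]
2.5 [-0.396  0.35   1.918 -0.     0.874 -1.325] [-0.35   0.463  1.72  -0.     0.958 -1.279]
3.0 [-0.396  0.35   1.918 -0.     0.874 -1.825] [-0.35   0.463  1.72  -0.     0.958 -1.779]
```

The panel's edges match a seated panel (top row about 175, left edge 364.5 against 365.2 expected). Now to the handle with the tool straight down.

Run:
```python
from w import *
R=Ro.from_euler('xyz',[np.pi,0,1.715])
delta([*H,200],R,5)
```

```text
clock 19.85 pos [546.7768 -49.3654 201.9898] open 0.30086579958396026 F [-0.4391 -0.2709  0.1014]
rot/row [ 0.0015 -0.0602  0.0004] trans total cm [-15.8908  -5.6196   0.199 ] per row [-3.1782 -1.1239  0.0398]
```

Request:
{"method": "apply_moves", "body": {"series": "0 0 0 0.0015 -0.06 0 0.3; 0 0 0 0.0015 -0.06 0 0; 0 0 0 0.0015 -0.06 0 -0.06; 0 0 0 0.0015 -0.06 0 -0.06; 0 0 0 0.0015 -0.06 0 -0.06; -3 -1.1 0 0 0 0 -0.06; -3.5 -1.2 0 0 0 0 -0.06; -3.5 -1.2 0 0 0 0 -0.06; -3.5 -1.2 0 0 0 0 -0.06; -2.4 -0.9 0 0 0 0 -0.06"}}

```text
clock: 20.68
eef_pos: [512.8, -216.3, 199.6]
tcp_rot: [-3.138, -0.002, 1.718]
contact_force: [-0.3, 0.1, 0.5]
opening: 0.527
```

Run:
```python
from w import *
from h import *
R=Ro.from_euler('xyz',[np.pi,0,1.715])
delta([*H,145],R,5)
S=avg("scene",3);v=cv2.resize(np.uint8(np.clip(S[110:210,350:450]*1.2,0,255)),None,fx=6,fy=6,interpolation=cv2.INTER_CUBIC);cv2.imwrite("pics/c1.png",v)
```

```text
clock 20.6833 pos [ 512.806 -216.29   199.594] open 0.5267075767977216 F [-0.325  0.12   0.546]
rot/row [-0.001 -0.     0.001] trans total cm [0.14  0.141 5.459] per row [0.028 0.028 1.092]
```

View pics/c1.png

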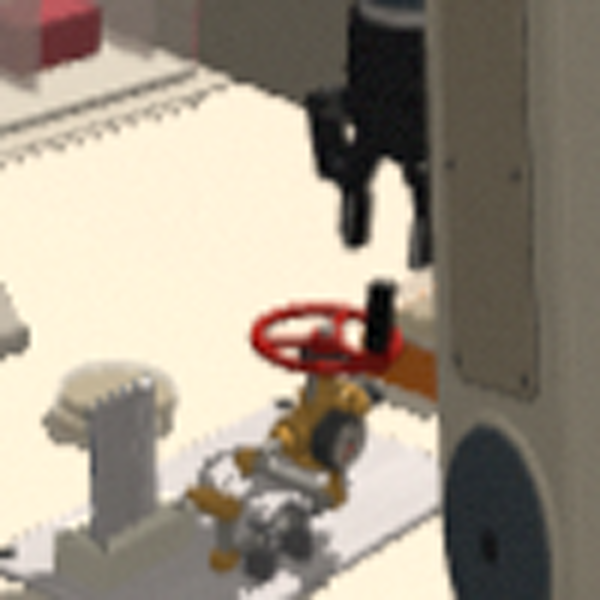

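The panel stands in the slot at (125,460). The fingertips at (355,245) and (420,265) are centred over the handle at (380,310). I'll descend and grip.

Request:
{"method": "apply_moves", "body": {"series": "0.07 0.07 0.8 0 0 0 -0.06; 0.07 0.07 1 0 0 0 -0.06; 0 0 1 0 0 0 -0.06; 0 0 1 0 0 0 -0.06; 0 0 1 0 0 0 -0.06; 0 0 0.65 0 0 0 -0.06; 0 0 0 0 0 0 1; 0 0 0 0 0 0 1; 0 0 0 0 0 0 1; 0 0 0 0 0 0 1", "squeeze": 40}}

```text
clock: 21.67
eef_pos: [514.5, -212.5, 145.6]
tcp_rot: [-3.139, -0.003, 1.718]
contact_force: [-0.8, -0.5, -5.4]
opening: 0.217
```

Run:
```python
from w import *
p,Q,s=here();print(p,s["opening"]*85,s["contact_force"]);v=p[:2]-AX;print("rad",np.hypot(*v),"ang",np.arctan2(v[1],v[0]))
R=Q.as_matrix();print(R)
```

```text
[ 514.4969 -212.453   145.6358] 18.473912929187083 [-0.7683 -0.4593 -5.3949]
rad 47.05538086158336 ang 3.0191537920780664
[[-0.1464  0.9892 -0.0032]
 [ 0.9892  0.1464  0.0021]
 [ 0.0025 -0.0029 -1.    ]]
```

Gripped at 18.5 mm. I'll generate chord rows for turning clockwise.

```bash
cat > circ.py <<'E'
from w import *
import sys
def rows(step,n=10,hold=0,r_=48.,ax=AX,start=None):
    p,Q,s=here();v=p[:2]-ax;a0=np.arctan2(v[1],v[0]) if start is None else start
    print("t %.1f"%s["clock"],"z %.1f"%p[2],"rad %.1f ang %.3f"%(np.hypot(*v),a0),"F",s["contact_force"])
    c=p.copy();out=[]
    for i in range(1,n+1):
        a=a0+step*min(i,n-hold);X=np.array([*(ax+r_*np.array([np.cos(a),np.sin(a)])),145.])
        d=np.round(Q.inv().apply(X-c)/10,2);c=c+Q.apply(d*10);out.append("%g %g %g 0 0 0 1"%tuple(d+0.))
        if i%10==0: print("; ".join(out));out=[]
    print("ends",np.round(c,1),"ang",a)
E
python3 -c "
from circ import *
rows(-.15)"
```

```text
t 21.7 z 145.6 rad 47.1 ang 3.019 F [-0.7683 -0.4593 -5.3949]
0.7 0.15 0.06 0 0 0 1; 0.64 0.34 0.01 0 0 0 1; 0.57 0.44 0 0 0 0 1; 0.5 0.51 0 0 0 0 1; 0.43 0.58 -0.01 0 0 0 1; 0.33 0.64 0 0 0 0 1; 0.23 0.68 0 0 0 0 1; 0.12 0.71 0 0 0 0 1; 0.02 0.72 0 0 0 0 1; -0.09 0.71 0 0 0 0 1
ends [ 563.7 -170.3  145. ] ang 1.5191537920780664
```

Request:
{"method": "apply_moves", "body": {"series": "0.7 0.15 0 0 0 0 1; 0.64 0.34 0 0 0 0 1; 0.57 0.44 0 0 0 0 1; 0.5 0.51 0 0 0 0 1; 0.43 0.58 0 0 0 0 1; 0.33 0.64 0 0 0 0 1; 0.23 0.68 0 0 0 0 1; 0.12 0.71 0 0 0 0 1; 0.02 0.72 0 0 0 0 1; -0.09 0.71 0 0 0 0 1"}}

```text
clock: 22.5
eef_pos: [563.1, -166.4, 145.6]
tcp_rot: [-3.137, -0.008, 1.717]
contact_force: [-3.4, 14.8, -0.4]
opening: 0.216
```

```bash
python3 -c "
from circ import *
rows(-.18)"
```

```text
t 22.5 z 145.6 rad 51.8 ang 1.534 F [-3.4272 14.7693 -0.4464]
-0.61 0.76 0.06 0 0 0 1; -0.38 0.78 -0.01 0 0 0 1; -0.51 0.69 -0.01 0 0 0 1; -0.63 0.59 -0.01 0 0 0 1; -0.72 0.48 0 0 0 0 1; -0.79 0.33 -0.01 0 0 0 1; -0.85 0.19 -0.01 0 0 0 1; -0.86 0.03 -0.01 0 0 0 1; -0.85 -0.13 0 0 0 0 1; -0.82 -0.27 -0.01 0 0 0 1
ends [ 607.5 -230.8  145. ] ang -0.26631438037748545
```

Force feedback shows the axis lies about 4 mm further +y. I'll update it and plan from the commanded pose.

```bash
sed -i 's/ax=AX,start=None)/ax=np.array([562.3,-214.5]),start=None,c0=None)/; s/c=p.copy();out/c=p.copy() if c0 is None else np.array([*c0,p[2]]);out/; s/,145.\])/,p[2]])/' circ.py; python3 -c "
from circ import *
rows(-.18,c0=(563.7,-170.3))"
```

```text
t 22.5 z 145.6 rad 48.1 ang 1.554 F [-3.4272 14.7693 -0.4464]
0.17 0.83 0 0 0 0 1; -0.37 0.79 -0.01 0 0 0 1; -0.49 0.7 -0.01 0 0 0 1; -0.62 0.61 0 0 0 0 1; -0.71 0.48 -0.01 0 0 0 1; -0.79 0.35 -0.01 0 0 0 1; -0.84 0.2 -0.01 0 0 0 1; -0.86 0.05 0 0 0 0 1; -0.86 -0.1 -0.01 0 0 0 1; -0.82 -0.26 -0.01 0 0 0 1
ends [ 608.8 -226.2  145.7] ang -0.24631177198487353
```

```bash
python3 -c "
from circ import *
rows(-.06,c0=(563.7,-170.3))"
```

```text
t 22.5 z 145.6 rad 48.1 ang 1.554 F [-3.4272 14.7693 -0.4464]
0.33 0.28 0 0 0 0 1; -0.07 0.28 0 0 0 0 1; -0.09 0.27 0 0 0 0 1; -0.11 0.27 0 0 0 0 1; -0.12 0.26 -0.01 0 0 0 1; -0.14 0.26 0 0 0 0 1; -0.15 0.24 0 0 0 0 1; -0.16 0.24 0 0 0 0 1; -0.18 0.22 -0.01 0 0 0 1; -0.19 0.22 0 0 0 0 1
ends [ 590.1 -175.3  145.7] ang 0.9536882280151263
```

Request:
{"method": "apply_moves", "body": {"series": "0.33 0.28 0 0 0 0 1; -0.07 0.28 0 0 0 0 1; -0.09 0.27 0 0 0 0 1; -0.11 0.27 0 0 0 0 1; -0.12 0.26 0 0 0 0 1; -0.14 0.26 0 0 0 0 1; -0.15 0.24 0 0 0 0 1; -0.16 0.24 0 0 0 0 1; -0.18 0.22 0 0 0 0 1; -0.19 0.22 0 0 0 0 1"}}

```text
clock: 23.33
eef_pos: [591.0, -175.2, 145.7]
tcp_rot: [-3.14, -0.003, 1.718]
contact_force: [-0.5, 3.7, -6.6]
opening: 0.215
```

```bash
python3 -c "
from circ import *
rows(-.06,c0=(590.1,-175.3),start=.954)"
```

```text
t 23.3 z 145.7 rad 48.6 ang 0.954 F [-0.4549  3.6846 -6.5715]
-0.21 0.2 0 0 0 0 1; -0.22 0.19 0 0 0 0 1; -0.22 0.17 0 0 0 0 1; -0.24 0.16 0 0 0 0 1; -0.25 0.15 0 0 0 0 1; -0.26 0.13 -0.01 0 0 0 1; -0.26 0.12 0 0 0 0 1; -0.27 0.1 0 0 0 0 1; -0.27 0.09 0 0 0 0 1; -0.28 0.06 0 0 0 0 1
ends [ 607.3 -197.8  145.7] ang 0.354
```

Request:
{"method": "apply_moves", "body": {"series": "-0.21 0.2 0 0 0 0 1; -0.22 0.19 0 0 0 0 1; -0.22 0.17 0 0 0 0 1; -0.24 0.16 0 0 0 0 1; -0.25 0.15 0 0 0 0 1; -0.26 0.13 0 0 0 0 1; -0.26 0.12 0 0 0 0 1; -0.27 0.1 0 0 0 0 1; -0.27 0.09 0 0 0 0 1; -0.28 0.06 0 0 0 0 1"}}

```text
clock: 24.17
eef_pos: [607.8, -198.3, 145.7]
tcp_rot: [-3.139, -0.002, 1.718]
contact_force: [1.9, 3.8, -6.1]
opening: 0.213
```

```bash
python3 -c "
from circ import *
rows(-.06,c0=(607.3,-197.8),start=.354,n=90)"
```

```text
t 24.2 z 145.7 rad 48.3 ang 0.354 F [ 1.9395  3.8172 -6.136 ]
-0.29 0.05 0 0 0 0 1; -0.29 0.04 0 0 0 0 1; -0.28 0.01 0 0 0 0 1; -0.29 0 0 0 0 0 1; -0.29 -0.02 0 0 0 0 1; -0.28 -0.03 0 0 0 0 1; -0.29 -0.05 0 0 0 0 1; -0.28 -0.07 0 0 0 0 1; -0.27 -0.09 0 0 0 0 1; -0.27 -0.1 0 0 0 0 1
-0.26 -0.12 -0.01 0 0 0 1; -0.26 -0.13 0 0 0 0 1; -0.25 -0.15 0 0 0 0 1; -0.23 -0.17 0 0 0 0 1; -0.23 -0.17 0 0 0 0 1; -0.22 -0.19 0 0 0 0 1; -0.2 -0.21 0 0 0 0 1; -0.19 -0.21 0 0 0 0 1; -0.18 -0.23 0 0 0 0 1; -0.16 -0.23 0 0 0 0 1
-0.15 -0.25 0 0 0 0 1; -0.14 -0.25 0.01 0 0 0 1; -0.12 -0.27 0 0 0 0 1; -0.1 -0.26 0 0 0 0 1; -0.09 -0.28 0 0 0 0 1; -0.07 -0.28 0 0 0 0 1; -0.05 -0.28 0 0 0 0 1; -0.04 -0.29 0 0 0 0 1; -0.02 -0.28 0 0 0 0 1; 0 -0.29 0 0 0 0 1
0.01 -0.29 0 0 0 0 1; 0.04 -0.29 0 0 0 0 1; 0.04 -0.28 0 0 0 0 1; 0.07 -0.28 0 0 0 0 1; 0.08 -0.28 0 0 0 0 1; 0.1 -0.27 0 0 0 0 1; 0.12 -0.26 0 0 0 0 1; 0.13 -0.26 0 0 0 0 1; 0.15 -0.24 0.01 0 0 0 1; 0.16 -0.24 0 0 0 0 1
0.17 -0.23 0 0 0 0 1; 0.19 -0.22 0 0 0 0 1; 0.2 -0.21 0 0 0 0 1; 0.21 -0.19 0 0 0 0 1; 0.23 -0.18 0 0 0 0 1; 0.23 -0.17 0 0 0 0 1; 0.25 -
[... 285 characters left out ...]
.06 0 0 0 0 1
0.28 0.08 0 0 0 0 1; 0.27 0.1 0 0 0 0 1; 0.26 0.11 0 0 0 0 1; 0.26 0.13 0 0 0 0 1; 0.25 0.15 0 0 0 0 1; 0.24 0.15 0 0 0 0 1; 0.23 0.18 0 0 0 0 1; 0.22 0.18 0 0 0 0 1; 0.21 0.2 0 0 0 0 1; 0.2 0.21 0 0 0 0 1
0.18 0.22 0 0 0 0 1; 0.17 0.24 0 0 0 0 1; 0.15 0.24 0 0 0 0 1; 0.15 0.25 0 0 0 0 1; 0.12 0.26 0 0 0 0 1; 0.11 0.27 0 0 0 0 1; 0.09 0.27 0 0 0 0 1; 0.08 0.28 0 0 0 0 1; 0.06 0.28 0 0 0 0 1; 0.04 0.28 0 0 0 0 1
0.03 0.29 0 0 0 0 1; 0.01 0.29 0 0 0 0 1; -0.01 0.28 0 0 0 0 1; -0.03 0.29 0 0 0 0 1; -0.04 0.29 0 0 0 0 1; -0.06 0.28 -0.01 0 0 0 1; -0.08 0.27 0 0 0 0 1; -0.09 0.28 0 0 0 0 1; -0.11 0.26 0 0 0 0 1; -0.13 0.26 0 0 0 0 1
ends [ 578.  -169.2  145.7] ang -5.045999999999999
```

Turning on, one block at a time, watching for a rise in force.

Request:
{"method": "apply_moves", "body": {"series": "-0.29 0.05 0 0 0 0 1; -0.29 0.04 0 0 0 0 1; -0.28 0.01 0 0 0 0 1; -0.29 0 0 0 0 0 1; -0.29 -0.02 0 0 0 0 1; -0.28 -0.03 0 0 0 0 1; -0.29 -0.05 0 0 0 0 1; -0.28 -0.07 0 0 0 0 1; -0.27 -0.09 0 0 0 0 1; -0.27 -0.1 0 0 0 0 1"}}

```text
clock: 25.0
eef_pos: [610.6, -217.7, 145.5]
tcp_rot: [3.141, -0.015, 1.716]
contact_force: [12.4, 51.1, -2.0]
opening: 0.22
```

The force jumps to 51 N tangentially at wheel angle about -0.07 in world terms, after roughly half a turn. That is the stop. I'll ease off to see whether the handle slipped in the pads.

Request:
{"method": "apply_moves", "body": {"series": "0 0 0 0 0 0 1; 0 0 0 0 0 0 1; 0.2 0.03 0 0 0 0 1; 0.2 0.03 0 0 0 0 1; 0.2 0.03 0 0 0 0 1; 0 0 0 0 0 0 1; 0 0 0 0 0 0 1; 0 0 0 0 0 0 1; 0 0 0 0 0 0 1; 0 0 0 0 0 0 1"}}

```text
clock: 25.83
eef_pos: [610.9, -217.0, 145.7]
tcp_rot: [3.141, -0.006, 1.717]
contact_force: [8.3, 19.6, -6.8]
opening: 0.212
```

```bash
cat > cw.py <<'E'
from circ import *
from h import *
S=avg("scene",4);np.savez("s1.npz",S=S)
p,Q,s=here();print(p,s["contact_force"])
cv2.imwrite("pics/c2.png",cv2.resize(np.uint8(np.clip(S[135:195,380:440]*1.2,0,255)),None,fx=9,fy=9,interpolation=cv2.INTER_CUBIC))
E
python3 cw.py
```

```text
[ 610.855 -216.978  145.621] [ 8.764 20.683 -6.428]
```

View pics/c2.png

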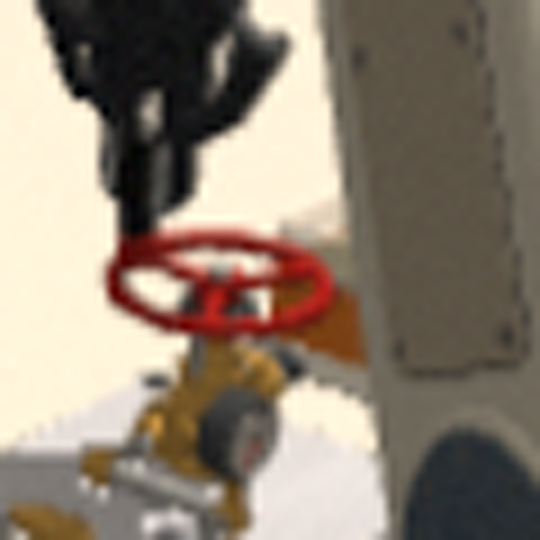

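TCP returned only 0.7 mm while the force fell elastically to 21 N, so the wheel is hard on its stop, with the handle at (140,210) between the fingers. Now I'll plan two full turns counter-clockwise from TCP angle -0.05.

```bash
python3 -c "
from circ import *
rows(12.566/63,c0=(608.9,-220.2),start=-.05,n=70,hold=7,ax=np.array([562.6,-214.5]))"
```

```text
t 26.0 z 145.6 rad 48.3 ang -0.050 F [ 8.7636 20.6831 -6.4277]
1.25 0.3 0.01 0 0 0 1; 0.95 -0.1 0 0 0 0 1; 0.92 -0.28 0.01 0 0 0 1; 0.84 -0.46 0 0 0 0 1; 0.73 -0.62 0.01 0 0 0 1; 0.59 -0.75 0 0 0 0 1; 0.43 -0.85 0 0 0 0 1; 0.26 -0.92 0 0 0 0 1; 0.07 -0.95 0 0 0 0 1; -0.12 -0.95 0 0 0 0 1
-0.31 -0.9 0 0 0 0 1; -0.48 -0.83 0 0 0 0 1; -0.64 -0.72 -0.01 0 0 0 1; -0.76 -0.57 0 0 0 0 1; -0.86 -0.41 -0.01 0 0 0 1; -0.93 -0.24 -0.01 0 0 0 1; -0.95 -0.04 0 0 0 0 1; -0.95 0.14 -0.01 0 0 0 1; -0.9 0.33 0 0 0 0 1; -0.81 0.5 -0.01 0 0 0 1
-0.7 0.66 0 0 0 0 1; -0.55 0.77 -0.01 0 0 0 1; -0.39 0.88 0 0 0 0 1; -0.21 0.93 0 0 0 0 1; -0.03 0.96 0 0 0 0 1; 0.17 0.94 0 0 0 0 1; 0.35 0.88 0.01 0 0 0 1; 0.53 0.81 0 0 0 0 1; 0.66 0.68 0.01 0 0 0 1; 0.8 0.53 0 0 0 0 1
0.88 0.37 0.01 0 0 0 1; 0.94 0.19 0.01 0 0 0 1; 0.95 0 0 0 0 0 1; 0.94 -0.19 0.01 0 0 0 1; 0.88 -0.38 0 0 0 0 1; 0.79 -0.54 0.01 0 0 0 1; 0.66 -0.69 0 0 0 0 1; 0.52 -0.8 0 0 0 0 1; 0.34 -0.89 0 0 0 0 1; 0.17 -0.94 0 0 0 0 1
-0.03 -0.96 0 0 0 0 1; -0.21 -0.93 0 0 0 0 1; -0.4 -0.87 0 0 0 0 1; -0.56 -0.77 -0.01 0 0 0 1; -0.7 -0.65 0 0 0 0 1; -0.82 -0.5 -0.01 0 0 0 1; -0.9 -0.32 0 0 0 0 1; -0.94 -0.14 -0.01 0 0 0 1; -0.96 0.05 -0.01 0 0 0 1; -0.92 0.24 0 0 0 0 1
-0.86 0.41 -0.01 0 0 0 1; -0.76 0.58 0 0 0 0 1; -0.64 0.72 0 0 0 0 1; -0.47 0.83 -0.01 0 0 0 1; -0.3 0.91 0 0 0 0 1; -0.12 0.95 0 0 0 0 1; 0.07 0.95 0 0 0 0 1; 0.27 0.92 0.01 0 0 0 1; 0.43 0.85 0 0 0 0 1; 0.6 0.74 0 0 0 0 1
0.74 0.62 0.01 0 0 0 1; 0.84 0.45 0.01 0 0 0 1; 0.91 0.28 0 0 0 0 1; 0 0 0 0 0 0 1; 0 0 0 0 0 0 1; 0 0 0 0 0 0 1; 0 0 0 0 0 0 1; 0 0 0 0 0 0 1; 0 0 0 0 0 0 1; 0 0 0 0 0 0 1
ends [ 610.5 -216.9  145.6] ang 12.516
```

Request:
{"method": "apply_moves", "body": {"series": "1.25 0.3 0 0 0 0 1; 0.95 -0.1 0 0 0 0 1; 0.92 -0.28 0 0 0 0 1; 0.84 -0.46 0 0 0 0 1; 0.73 -0.62 0 0 0 0 1; 0.59 -0.75 0 0 0 0 1; 0.43 -0.85 0 0 0 0 1; 0.26 -0.92 0 0 0 0 1; 0.07 -0.95 0 0 0 0 1; -0.12 -0.95 0 0 0 0 1"}}

```text
clock: 26.87
eef_pos: [547.1, -175.5, 146.0]
tcp_rot: [3.14, 0.008, 1.719]
contact_force: [12.7, -27.9, -25.6]
opening: 0.218
```

```bash
python3 -c "
from circ import *
p,Q,s=here();v=p[:2]-[562.6,-214.5];print(p,np.hypot(*v),np.arctan2(v[1],v[0]),'planned',-.05+12.566/63*10,s['contact_force'],s['opening'])"
```

```text
[ 547.0964 -175.4843  145.9704] 41.983157955304534 1.949030758262273 planned 1.9446031746031747 [ 12.6788 -27.8618 -25.5694] 0.21811353938545247
```

The radial force shows the handle slid a few mm along the pads at the stop. With the TCP circle centred at (562.7,-220.1), both points fit (radius 48.3 at the stop with angle 0.064, radius 47.3 now with angle 1.91). I'll continue on that circle to 0.064+12.566.

```bash
python3 -c "
from circ import *
rows((12.63-1.907)/54,c0=(545.,-169.8),start=1.907,n=60,hold=6,ax=np.array([562.7,-220.1]))"
```

```text
t 26.9 z 146.0 rad 47.3 ang 1.907 F [ 12.6788 -27.8618 -25.5694]
-0.79 -0.8 0 0 0 0 1; -0.44 -0.84 0.01 0 0 0 1; -0.61 -0.74 0 0 0 0 1; -0.73 -0.61 0 0 0 0 1; -0.84 -0.44 0.01 0 0 0 1; -0.91 -0.28 0.01 0 0 0 1; -0.95 -0.08 0.01 0 0 0 1; -0.95 0.1 0 0 0 0 1; -0.9 0.28 0.01 0 0 0 1; -0.84 0.46 0.01 0 0 0 1
-0.72 0.62 0.01 0 0 0 1; -0.59 0.74 0 0 0 0 1; -0.44 0.85 0.01 0 0 0 1; -0.25 0.92 0 0 0 0 1; -0.07 0.95 0 0 0 0 1; 0.11 0.94 0.01 0 0 0 1; 0.3 0.9 -0.01 0 0 0 1; 0.48 0.83 0 0 0 0 1; 0.63 0.71 0 0 0 0 1; 0.75 0.58 -0.01 0 0 0 1
0.86 0.42 0 0 0 0 1; 0.92 0.24 -0.01 0 0 0 1; 0.95 0.05 -0.01 0 0 0 1; 0.94 -0.13 0 0 0 0 1; 0.9 -0.32 -0.01 0 0 0 1; 0.81 -0.49 -0.01 0 0 0 1; 0.71 -0.64 -0.01 0 0 0 1; 0.56 -0.76 0 0 0 0 1; 0.4 -0.87 -0.01 0 0 0 1; 0.23 -0.92 0 0 0 0 1
0.03 -0.95 0 0 0 0 1; -0.15 -0.94 -0.01 0 0 0 1; -0.33 -0.89 0.01 0 0 0 1; -0.5 -0.81 0 0 0 0 1; -0.66 -0.69 0 0 0 0 1; -0.77 -0.55 0.01 0 0 0 1; -0.87 -0.39 0 0 0 0 1; -0.93 -0.21 0.01 0 0 0 1; -0.95 -0.02 0.01 0 0 0 1; -0.94 0.17 0.01 0 0 0 1
-0.88 0.35 0 0 0 0 1; -0.8 0.52 0.01 0 0 0 1; -0.68 0.66 0.01 0 0 0 1; -0.54 0.79 0 0 0 0 1; -0.37 0.87 0.01 0 0 0 1; -0.19 0.94 0 0 0 0 1; 0 0.95 0 0 0 0 1; 0.18 0.93 0.01 0 0 0 1; 0.37 0.88 -0.01 0 0 0 1; 0.53 0.79 0 0 0 0 1
0.67 0.67 0 0 0 0 1; 0.8 0.52 -0.01 0 0 0 1; 0.88 0.36 0 0 0 0 1; 0.94 0.17 -0.01 0 0 0 1; 0 0 0 0 0 0 1; 0 0 0 0 0 0 1; 0 0 0 0 0 0 1; 0 0 0 0 0 0 1; 0 0 0 0 0 0 1; 0 0 0 0 0 0 1
ends [ 610.6 -217.   146. ] ang 12.63
```

Request:
{"method": "apply_moves", "body": {"series": "-0.79 -0.8 0 0 0 0 1; -0.44 -0.84 0 0 0 0 1; -0.61 -0.74 0 0 0 0 1; -0.73 -0.61 0 0 0 0 1; -0.84 -0.44 0 0 0 0 1; -0.91 -0.28 0 0 0 0 1; -0.95 -0.08 0 0 0 0 1; -0.95 0.1 0 0 0 0 1; -0.9 0.28 0 0 0 0 1; -0.84 0.46 0 0 0 0 1"}}

```text
clock: 27.7
eef_pos: [526.9, -253.3, 145.7]
tcp_rot: [-3.137, -0.003, 1.718]
contact_force: [-2.4, 2.4, -4.4]
opening: 0.214
```

```bash
cat > ck.py <<'E'
from circ import *
import sys
p,Q,s=here();v=p[:2]-[562.7,-220.1];print(p,np.hypot(*v),np.arctan2(v[1],v[0])%(2*np.pi),'planned',float(sys.argv[1])%(2*np.pi),s['contact_force'],s['opening'])
E
python3 ck.py 3.893
```

```text
[ 526.9436 -253.3273  145.6594] 48.811640360945624 3.890345374673034 planned 3.893 [-2.41    2.3903 -4.4251] 0.2143748586555921
```

Tracking well: forces are small and the angle matches the plan. On with the next two blocks.

Request:
{"method": "apply_moves", "body": {"series": "-0.72 0.62 0 0 0 0 1; -0.59 0.74 0 0 0 0 1; -0.44 0.85 0 0 0 0 1; -0.25 0.92 0 0 0 0 1; -0.07 0.95 0 0 0 0 1; 0.11 0.94 0 0 0 0 1; 0.3 0.9 0 0 0 0 1; 0.48 0.83 0 0 0 0 1; 0.63 0.71 0 0 0 0 1; 0.75 0.58 0 0 0 0 1"}}

```text
clock: 28.53
eef_pos: [608.3, -239.9, 145.7]
tcp_rot: [-3.14, -0.0, 1.718]
contact_force: [-0.4, -4.3, -5.4]
opening: 0.215
```

Request:
{"method": "apply_moves", "body": {"series": "0.86 0.42 0 0 0 0 1; 0.92 0.24 0 0 0 0 1; 0.95 0.05 0 0 0 0 1; 0.94 -0.13 0 0 0 0 1; 0.9 -0.32 0 0 0 0 1; 0.81 -0.49 0 0 0 0 1; 0.71 -0.64 0 0 0 0 1; 0.56 -0.76 0 0 0 0 1; 0.4 -0.87 0 0 0 0 1; 0.23 -0.92 0 0 0 0 1"}}

```text
clock: 29.37
eef_pos: [562.0, -173.3, 145.7]
tcp_rot: [-3.14, 0.002, 1.719]
contact_force: [3.7, -18.7, -13.4]
opening: 0.216
```

```bash
python3 ck.py 7.864
```

```text
[ 562.0379 -173.3389  145.7391] 46.76576360608525 1.5849552425930293 planned 1.5808146928204136 [  3.6558 -18.7496 -13.4379] 0.21619415060106992
```

Request:
{"method": "apply_moves", "body": {"series": "0.03 -0.95 0 0 0 0 1; -0.15 -0.94 0 0 0 0 1; -0.33 -0.89 0 0 0 0 1; -0.5 -0.81 0 0 0 0 1; -0.66 -0.69 0 0 0 0 1; -0.77 -0.55 0 0 0 0 1; -0.87 -0.39 0 0 0 0 1; -0.93 -0.21 0 0 0 0 1; -0.95 -0.02 0 0 0 0 1; -0.94 0.17 0 0 0 0 1"}}

```text
clock: 30.2
eef_pos: [518.4, -238.6, 145.7]
tcp_rot: [-3.139, -0.004, 1.718]
contact_force: [-0.1, 4.2, -4.3]
opening: 0.215
```

Request:
{"method": "apply_moves", "body": {"series": "-0.88 0.35 0 0 0 0 1; -0.8 0.52 0 0 0 0 1; -0.68 0.66 0 0 0 0 1; -0.54 0.79 0 0 0 0 1; -0.37 0.87 0 0 0 0 1; -0.19 0.94 0 0 0 0 1; 0 0.95 0 0 0 0 1; 0.18 0.93 0 0 0 0 1; 0.37 0.88 0 0 0 0 1; 0.53 0.79 0 0 0 0 1"}}

```text
clock: 31.03
eef_pos: [599.8, -253.7, 145.7]
tcp_rot: [-3.14, 0.0, 1.717]
contact_force: [-0.6, -4.4, -4.1]
opening: 0.219
```

Request:
{"method": "apply_moves", "body": {"series": "0.67 0.67 0 0 0 0 1; 0.8 0.52 0 0 0 0 1; 0.88 0.36 0 0 0 0 1; 0.94 0.17 0 0 0 0 1; 0 0 0 0 0 0 1; 0 0 0 0 0 0 1; 0 0 0 0 0 0 1; 0 0 0 0 0 0 1; 0 0 0 0 0 0 1; 0 0 0 0 0 0 1"}}

```text
clock: 31.87
eef_pos: [611.3, -217.3, 145.7]
tcp_rot: [-3.14, -0.002, 1.717]
contact_force: [3.6, 2.7, -4.4]
opening: 0.214
```

```bash
python3 ck.py 12.63; sed 's/s1.npz/s2.npz/; s/c2.png/c3x.png/' cw.py > cw2.py; python3 cw2.py
python3 - <<'E'
from h import *
a,b=np.load("s1.npz")["S"],np.load("s2.npz")["S"]
d=np.abs(a-b)[100:240,330:470].max(2);print("diff px>25:",np.argwhere(d>25).shape[0])
f=lambda I:cv2.resize(np.uint8(np.clip(I[140:210,355:430]*1.2,0,255)),(400,373),interpolation=cv2.INTER_CUBIC)
cv2.imwrite("pics/c4.png",np.hstack([f(a),f(b)]))
E
```

```text
[ 611.2767 -217.261   145.7251] 48.659541370731915 0.05837631003617965 planned 0.06362938564082832 [ 3.5844  2.7444 -4.4106] 0.21361117534615726
[ 611.24  -217.362  145.717] [ 3.981  3.286 -3.779]
diff px>25: 111
```

View pics/c4.png

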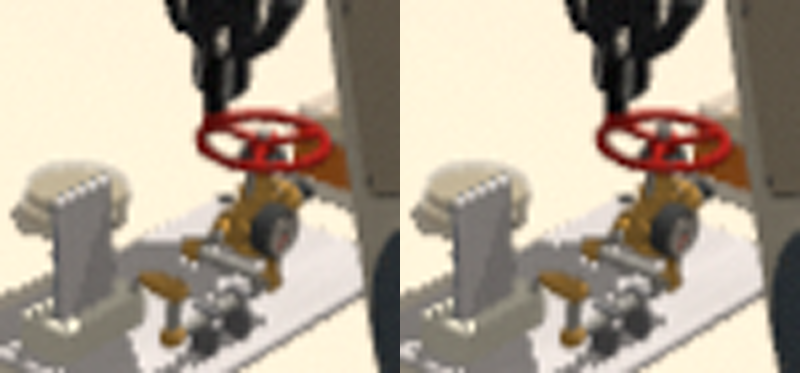

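The left half (at the stop) and right half (now) show the spokes and handle at the same angle, and the spindle top is visibly higher at (662,128). The panel stands unchanged in the slot at about (80,245). I'm handing in.

```bash
python3 -c "
from rig import r
print(r.sign_off()); s=r.sense(); print(s['clock'],s['eef_pos'],s['contact_force'],s['opening'])"
```

```text
the job is handed in; nothing more can be done
None
the job is handed in; nothing more can be done
```

The blue panel is standing in the drying-stand slot, released, and the valve has been closed to its stop and backed off two full turns. I handed in at about 32 s with the gripper still holding the handle. The sign-off reported no verdict.

**Panel**
- I took it from the rack with the tool tilted along it and also turned 0.3 rad in the panel's plane, because J4 hit its limit on the first approach.
- I lowered it until it pushed back with 35 N, eased off and released it. The tool then read no contact force.
- In the last picture it stands in the slot. It leans about 4° by eye, within the 8° limit, and its edges match a panel seated on the slot floor.

**Valve**
- Turning clockwise, the wheel stopped hard after about half a turn, with 51 N of tangential force. I then turned it back 12.57 rad.
- **End position:** the grasp point came back to within about 0.5 mm of where it was at the stop. The spokes look the same as at the stop, and the spindle is visibly higher.
- **Grip:** the gripper is closed on the handle at 18 mm under a 40 N grip setting, with only about 6 N on the tool.

**What disagreed:** the handle slid a few millimetres along the pads when it hit the stop, so I recentred the circle from the measured forces. This leaves about 0.06 rad of uncertainty in the final wheel angle, against the 0.26 rad allowed. I did not measure the bystanders' positions at the end, but nothing suggested the arm had touched them.

I viewed 14 pictures, four over the budget of 10.

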